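Seat the sample trays and read their colours

ROBOT

A 6-joint arm with a two-finger parallel gripper is mounted at the origin on the work surface. World frame = base frame: x ahead of the robot, y to its left, z up, the work surface at z = 0. Lengths are in m, angles in rad, forces in N, time in s.
With the tool pointing down it reaches from about 0.35 to 0.85 m from the base axis. Payload 8.1 kg.
Tool frame: the origin (TCP) lies at the very end of the fingers, on their centre line; the grasp point (between the pads) lies robot.hold_point_z behind it (robot.hold_point_z is the distance from the TCP to the grasp point, in m); z points along the fingers, y is the direction in which the jaws open and shut (so a half turn about z gives the same grasp; the last joint's range is limited). The gripper opens to 93 mm and grips with 3 to 60 N. Pads are 15 mm wide; open, the fingers measure 128 mm over their backs; the gripper's body (75 mm by 188 mm) begins 65 mm behind the grasp point.
Start: joints at [-1.393, 0.13, 1.488, -0, 1.523, -0.085], TCP at [0.156, -0.579, 0.219] pointing down, gripper open.
Joint ranges: [-2.96, 2.96], [-0.89, 2.26], [0.02, 2.5], [-1.34, 4.48], [0, 2.73], [-2.66, 2.66]. Speed limits (rad/s): [2.39, 2.39, 2.79, 3.14, 3.14, 3.14].

INTERFACE

Orientations are given as a rotation vector (axis times angle).
In Python, from plant import robot, cams gives the robot as it stands. The module is installed in compiled form; this text tells all that it offers.
- The arm moves only by the tool step_arm, never from a script. Its argument "deltas" is a list of rows, each an object with "offset": the shift along the tool's x, y, z in cm, a list of three; "roll": the turn about the tool's z in rad. In form: [{"offset": [x, y, z], "roll": roll}, ...]. A call has 1 to 12 rows; each row shifts and turns the commanded pose from where the row before left it, along the tool's axes as they then stand; what a row does not reach is not made up. A row lasts 1/8 s, in which the tool goes at most 62.5 mm and 10.7 degrees, less where a joint would pass 70% of its speed; a pose out of reach is approached as far as the arm can. A call with a gripper value outside its range is refused whole. "fingers" is the finger opening in cm, from 0 to 9.3, set as the call begins (left out, the last holds). The fingers move at their own pace and stop on an object; "grip_force" is the grip in N (left out, the last holds). Time passes only in rows, so rows that do not move let the fingers close. It gives the time, the measured TCP pose, the force and the opening at its end, in the units of the state.
- robot.read_state(): the state, without advancing time (a new reading comes with each control period).
- cams.read_camera(name): name is "side" or "top" or "wrist"; returns a dict with "pixels" (420x560x3 uint8, red, green, blue), "fx", "fy", "cx", "cy" (pixels), "extrinsics" (4x4, takes a point from world to camera coordinates). Camera axes: x right, y down, z forward; pixel columns grow to the right and rows downward; lengths in m; the calibration is good to about 2 mm. A picture is of the moment at which its call begins. There is no depth.
- robot.close_job(): hands the job in, once; it reports no verdict.
Trained networks look in a picture, given as the dict that the camera call returned (one of the last four; its "shot" number tells which), for a name from the list of things; names that differ only in an ending like _2 or _b are one class to them, and where a whole thing is asked for, a point or a joint stands for the part that bears it (a point fixed in the world has none). Each returns a list of dicts, best first, with "score" (0 to 1); they miss things now and then, are a little off and sometimes report something else, mostly with a low value. They report only what shows in the picture. A call takes as long as a camera call. They do not tell look-alikes from the thing itself.
- cams.boxes_of(picture, thing): "xy" ([column, row] in pixels, amid what is visible of it).
- cams.silhouettes(picture, thing): "mask" (420x560 bool, what is visible of it) and "xy" ([column, row] in pixels, amid what is visible of it).
- cams.pinpoint(picture, thing): "xy" ([column, row] in pixels: a listed point, or the origin of a listed thing).
The state is a dict: "t": time; "q": joint angles; "dq": joint speeds; "joint_torque": joint torques, N m; "tool_pos": TCP position; "orientation": TCP orientation; "force": force on the tool from outside, world axes, zero at the start; "wrist_torque": the same for the moment, N m; "opening": finger opening in m.
Only numpy, scipy, OpenCV 4.12 (cv2) and the standard library are available. Lean on these libraries where they do the work, as an engineer would, in place of code of your own. Each camera call takes 0.05 s, during which the arm holds its last target. There are 200 camera calls.

TASK

Load every sample tray into a bay of the reading stage: hook its far edge under the retaining lip, then swing the tab end down until the tray lies flat behind the sill. Then take the colour-reader pen and, pressing lightly with its nose, touch the middle of the white tile first and after it the middle of each tray's pellet, from the palest to the darkest. Hang the pen back in its stand and leave everything else on the table where it is.

Things in the scene. Friction and masses are not known exactly. Their poses are not given: they have to be found in the camera images.
- tray_cream: Black tray with a cream (palest) pellet; may be absent. Loose, 0.1 to 0.2 kg. Plate 100 (x) x 70 (y) x 5 mm; origin: centre of its underside, z up, x from the tab end to the plain far edge that hooks in. Upright finger tab 12 (x) x 40 (y) mm, centred 32 mm to -x of the origin, top 46 mm above the underside, label in the pellet's colour on its -x face; pinch it along x.
- tray_cream_pellet (a point): Centre of the top face of the cream pellet, the spot to read: 12 mm to +x of the tray's origin, 9 mm above its underside. Pellet 40 mm across, in a grey ring. Axes as the tray.
- tray_ochre: Black tray with a ochre yellow (second palest) pellet; may be absent. Loose, 0.1 to 0.2 kg. Plate 100 (x) x 70 (y) x 5 mm; origin: centre of its underside, z up, x from the tab end to the plain far edge that hooks in. Upright finger tab 12 (x) x 40 (y) mm, centred 32 mm to -x of the origin, top 46 mm above the underside, label in the pellet's colour on its -x face; pinch it along x.
- tray_ochre_pellet (a point): Centre of the top face of the ochre pellet, the spot to read: 12 mm to +x of the tray's origin, 9 mm above its underside. Pellet 40 mm across, in a grey ring. Axes as the tray.
- tray_russet: Black tray with a russet brown (third) pellet; may be absent. Loose, 0.1 to 0.2 kg. Plate 100 (x) x 70 (y) x 5 mm; origin: centre of its underside, z up, x from the tab end to the plain far edge that hooks in. Upright finger tab 12 (x) x 40 (y) mm, centred 32 mm to -x of the origin, top 46 mm above the underside, label in the pellet's colour on its -x face; pinch it along x.
- tray_russet_pellet (a point): Centre of the top face of the russet pellet, the spot to read: 12 mm to +x of the tray's origin, 9 mm above its underside. Pellet 40 mm across, in a grey ring. Axes as the tray.
- tray_dark: Black tray with a near-black brown (darkest) pellet; may be absent. Loose, 0.1 to 0.2 kg. Plate 100 (x) x 70 (y) x 5 mm; origin: centre of its underside, z up, x from the tab end to the plain far edge that hooks in. Upright finger tab 12 (x) x 40 (y) mm, centred 32 mm to -x of the origin, top 46 mm above the underside, label in the pellet's colour on its -x face; pinch it along x.
- tray_dark_pellet (a point): Centre of the top face of the dark pellet, the spot to read: 12 mm to +x of the tray's origin, 9 mm above its underside. Pellet 40 mm across, in a grey ring. Axes as the tray.
- stage: Fixed reading stage, grey base 124 (x) x 335 (y) mm, aluminium rails, four like bays side by side along y, pitch 82 mm. Origin: table under its centre, x to the back (lip) side. Bay floor 10 mm above the table, 104 (x) x 75 (y) mm. Back wall with a lip: underside 8 mm above the bay floor, 5 mm thick, over the last 9 mm of the bay. Front sill and dividers: 8 mm above the bay floor.
- bay0 (a point): Centre of the floor of bay 0 (rightmost, -y end); axes as the stage. A seated tray's origin lies within 2 to 3 mm of it, x along the bay's x; any tray may use any bay. It goes in with the tab end raised 10 to 15 degrees, far edge under the lip, then swings down behind the sill; flat it does not pass.
- bay1 (a point): Centre of the floor of bay 1 (second from right); axes as the stage. A seated tray's origin lies within 2 to 3 mm of it, x along the bay's x; any tray may use any bay. It goes in with the tab end raised 10 to 15 degrees, far edge under the lip, then swings down behind the sill; flat it does not pass.
- bay2 (a point): Centre of the floor of bay 2 (second from left); axes as the stage. A seated tray's origin lies within 2 to 3 mm of it, x along the bay's x; any tray may use any bay. It goes in with the tab end raised 10 to 15 degrees, far edge under the lip, then swings down behind the sill; flat it does not pass.
- bay3 (a point): Centre of the floor of bay 3 (leftmost, +y end); axes as the stage. A seated tray's origin lies within 2 to 3 mm of it, x along the bay's x; any tray may use any bay. It goes in with the tab end raised 10 to 15 degrees, far edge under the lip, then swings down behind the sill; flat it does not pass.
- pen: Colour-reader pen, 0.11 kg, nose down in its stand. Origin: on its axis at the collar's underside, z up. Orange square body 18 x 18 mm (sides along x, y) 6 to 86 mm above the origin, best held 55 mm up; black collar 36 mm across, 6 mm thick; below it a tapered snout 18 to 11 mm across, 45 mm long, then the steel nose, 8 mm across, ending 55 mm below the origin.
- pen_nose (a joint): Sprung nose of the pen: 0 when free, up to 0.008 m as it is pushed in; about 1.6 N to start, 4.4 N fully in. A contact of 1 N or more for 0.1 s takes a reading.
- nose_tip (a point): Lower end of the pen's nose on its axis, 55 mm below the pen's origin.
- pen_stand: Fixed white pen stand: base 90 x 80 mm, deck 70 x 74 x 10 mm, its top 70 mm above the table, with a round 22 mm hole through the middle and free space below it. The pen hangs in it, collar on deck. Origin on the table under the hole.
- stand_hole (a point): Centre of the hole at the deck's top face; the parked pen's origin is within about 2 mm of it, the pen upright, at any turn about its axis.
- white_tile: Fixed white calibration tile, 52 mm square, in a black holder 70 x 70 mm; origin on the table under its centre, top face 14 mm above it; the middle of that face is the spot to touch.
- jar: Empty glass jar with white lid, 88 mm across, 125 mm high; not part of the job, to be left where it is. Origin at the centre of its underside.
- dish: Black square dish 100 x 100 x 18 mm with three small lumps; not part of the job, to be left where it is. Origin at the centre of its underside.
- shell: Sea shell, 52 mm across, 17 mm high; not part of the job, to be left where it is. Origin at the centre of its underside.
- tweezers0: Steel tweezers 110 mm long, flat on the table; not part of the job, to be left where it is. Origin at the centre of its underside.
- tweezers1: Steel tweezers 110 mm long, flat on the table; not part of the job, to be left where it is. Origin at the centre of its underside.
Not all that is in view belongs to the job. Leave any purple or turquoise look-alike of the tray_ochre alone.

How it is judged:
On the way, in this order (a step that is already met when the one before it is completed fails the run):
1. every tray present lies flat in a bay, far edge under the lip (((x of tray_cream_pellet in the frame of bay0 between 0.007 and 0.018 m and y of tray_cream_pellet in the frame of bay0 between -0.006 and 0.006 m and z of tray_cream in the frame of bay0 between -0.003 and 0.003 m and angle between tray_cream's own z axis and vertical below 0.04 rad) or (x of tray_cream_pellet in the frame of bay1 between 0.007 and 0.018 m and y of tray_cream_pellet in the frame of bay1 between -0.006 and 0.006 m and z of tray_cream in the frame of bay1 between -0.003 and 0.003 m and angle between tray_cream's own z axis and vertical below 0.04 rad) or (x of tray_cream_pellet in the frame of bay2 between 0.007 and 0.018 m and y of tray_cream_pellet in the frame of bay2 between -0.006 and 0.006 m and z of tray_cream in the frame of bay2 between -0.003 and 0.003 m and angle between tray_cream's own z axis and vertical below 0.04 rad) or (x of tray_cream_pellet in the frame of bay3 between 0.007 and 0.018 m and y of tray_cream_pellet in the frame of bay3 between -0.006 and 0.006 m and z of tray_cream in the frame of bay3 between -0.003 and 0.003 m and angle between tray_cream's own z axis and vertical below 0.04 rad)) and ((x of tray_ochre_pellet in the frame of bay0 between 0.007 and 0.018 m and y of tray_ochre_pellet in the frame of bay0 between -0.006 and 0.006 m and z of tray_ochre in the frame of bay0 between -0.003 and 0.003 m and angle between tray_ochre's own z axis and vertical below 0.04 rad) or (x of tray_ochre_pellet in the frame of bay1 between 0.007 and 0.018 m and y of tray_ochre_pellet in the frame of bay1 between -0.006 and 0.006 m and z of tray_ochre in the frame of bay1 between -0.003 and 0.003 m and angle between tray_ochre's own z axis and vertical below 0.04 rad) or (x of tray_ochre_pellet in the frame of bay2 between 0.007 and 0.018 m and y of tray_ochre_pellet in the frame of bay2 between -0.006 and 0.006 m and z of tray_ochre in the frame of bay2 between -0.003 and 0.003 m and angle between tray_ochre's own z axis and vertical below 0.04 rad) or (x of tray_ochre_pellet in the frame of bay3 between 0.007 and 0.018 m and y of tray_ochre_pellet in the frame of bay3 between -0.006 and 0.006 m and z of tray_ochre in the frame of bay3 between -0.003 and 0.003 m and angle between tray_ochre's own z axis and vertical below 0.04 rad)) and ((x of tray_russet_pellet in the frame of bay0 between 0.007 and 0.018 m and y of tray_russet_pellet in the frame of bay0 between -0.006 and 0.006 m and z of tray_russet in the frame of bay0 between -0.003 and 0.003 m and angle between tray_russet's own z axis and vertical below 0.04 rad) or (x of tray_russet_pellet in the frame of bay1 between 0.007 and 0.018 m and y of tray_russet_pellet in the frame of bay1 between -0.006 and 0.006 m and z of tray_russet in the frame of bay1 between -0.003 and 0.003 m and angle between tray_russet's own z axis and vertical below 0.04 rad) or (x of tray_russet_pellet in the frame of bay2 between 0.007 and 0.018 m and y of tray_russet_pellet in the frame of bay2 between -0.006 and 0.006 m and z of tray_russet in the frame of bay2 between -0.003 and 0.003 m and angle between tray_russet's own z axis and vertical below 0.04 rad) or (x of tray_russet_pellet in the frame of bay3 between 0.007 and 0.018 m and y of tray_russet_pellet in the frame of bay3 between -0.006 and 0.006 m and z of tray_russet in the frame of bay3 between -0.003 and 0.003 m and angle between tray_russet's own z axis and vertical below 0.04 rad)) and ((x of tray_dark_pellet in the frame of bay0 between 0.007 and 0.018 m and y of tray_dark_pellet in the frame of bay0 between -0.006 and 0.006 m and z of tray_dark in the frame of bay0 between -0.003 and 0.003 m and angle between tray_dark's own z axis and vertical below 0.04 rad) or (x of tray_dark_pellet in the frame of bay1 between 0.007 and 0.018 m and y of tray_dark_pellet in the frame of bay1 between -0.006 and 0.006 m and z of tray_dark in the frame of bay1 between -0.003 and 0.003 m and angle between tray_dark's own z axis and vertical below 0.04 rad) or (x of tray_dark_pellet in the frame of bay2 between 0.007 and 0.018 m and y of tray_dark_pellet in the frame of bay2 between -0.006 and 0.006 m and z of tray_dark in the frame of bay2 between -0.003 and 0.003 m and angle between tray_dark's own z axis and vertical below 0.04 rad) or (x of tray_dark_pellet in the frame of bay3 between 0.007 and 0.018 m and y of tray_dark_pellet in the frame of bay3 between -0.006 and 0.006 m and z of tray_dark in the frame of bay3 between -0.003 and 0.003 m and angle between tray_dark's own z axis and vertical below 0.04 rad)) and linear speed of each of tray_cream, tray_ochre, tray_russet, tray_dark below 0.05 m/s), for 0.2 s.
2. the pen's nose touches the middle of the white tile (contact force between pen_nose and white_tile above 1 N and horizontal distance between nose_tip and white_tile below 0.01 m), for 0.1 s.
3. the pen's nose touches the middle of the cream pellet (contact force between pen_nose and tray_cream above 1 N and horizontal distance between nose_tip and tray_cream_pellet below 0.01 m), for 0.1 s.
4. the pen's nose touches the middle of the ochre pellet (contact force between pen_nose and tray_ochre above 1 N and horizontal distance between nose_tip and tray_ochre_pellet below 0.01 m), for 0.1 s.
5. the pen's nose touches the middle of the russet pellet (contact force between pen_nose and tray_russet above 1 N and horizontal distance between nose_tip and tray_russet_pellet below 0.01 m), for 0.1 s.
6. the pen's nose touches the middle of the dark pellet (contact force between pen_nose and tray_dark above 1 N and horizontal distance between nose_tip and tray_dark_pellet below 0.01 m), for 0.1 s.
At the end, for the whole second after the job is handed in: Every tray present lies flat (within 0.04 rad and 3 mm in height) in a bay with its far edge 2 mm or more under the lip and within 6 mm of the bay's middle line; the pen hangs upright (0.08 rad) in the stand's hole, its collar on the deck within 4 mm; all at rest (((x of tray_cream_pellet in the frame of bay0 between 0.007 and 0.018 m and y of tray_cream_pellet in the frame of bay0 between -0.006 and 0.006 m and z of tray_cream in the frame of bay0 between -0.003 and 0.003 m and angle between tray_cream's own z axis and vertical below 0.04 rad) or (x of tray_cream_pellet in the frame of bay1 between 0.007 and 0.018 m and y of tray_cream_pellet in the frame of bay1 between -0.006 and 0.006 m and z of tray_cream in the frame of bay1 between -0.003 and 0.003 m and angle between tray_cream's own z axis and vertical below 0.04 rad) or (x of tray_cream_pellet in the frame of bay2 between 0.007 and 0.018 m and y of tray_cream_pellet in the frame of bay2 between -0.006 and 0.006 m and z of tray_cream in the frame of bay2 between -0.003 and 0.003 m and angle between tray_cream's own z axis and vertical below 0.04 rad) or (x of tray_cream_pellet in the frame of bay3 between 0.007 and 0.018 m and y of tray_cream_pellet in the frame of bay3 between -0.006 and 0.006 m and z of tray_cream in the frame of bay3 between -0.003 and 0.003 m and angle between tray_cream's own z axis and vertical below 0.04 rad)) and ((x of tray_ochre_pellet in the frame of bay0 between 0.007 and 0.018 m and y of tray_ochre_pellet in the frame of bay0 between -0.006 and 0.006 m and z of tray_ochre in the frame of bay0 between -0.003 and 0.003 m and angle between tray_ochre's own z axis and vertical below 0.04 rad) or (x of tray_ochre_pellet in the frame of bay1 between 0.007 and 0.018 m and y of tray_ochre_pellet in the frame of bay1 between -0.006 and 0.006 m and z of tray_ochre in the frame of bay1 between -0.003 and 0.003 m and angle between tray_ochre's own z axis and vertical below 0.04 rad) or (x of tray_ochre_pellet in the frame of bay2 between 0.007 and 0.018 m and y of tray_ochre_pellet in the frame of bay2 between -0.006 and 0.006 m and z of tray_ochre in the frame of bay2 between -0.003 and 0.003 m and angle between tray_ochre's own z axis and vertical below 0.04 rad) or (x of tray_ochre_pellet in the frame of bay3 between 0.007 and 0.018 m and y of tray_ochre_pellet in the frame of bay3 between -0.006 and 0.006 m and z of tray_ochre in the frame of bay3 between -0.003 and 0.003 m and angle between tray_ochre's own z axis and vertical below 0.04 rad)) and ((x of tray_russet_pellet in the frame of bay0 between 0.007 and 0.018 m and y of tray_russet_pellet in the frame of bay0 between -0.006 and 0.006 m and z of tray_russet in the frame of bay0 between -0.003 and 0.003 m and angle between tray_russet's own z axis and vertical below 0.04 rad) or (x of tray_russet_pellet in the frame of bay1 between 0.007 and 0.018 m and y of tray_russet_pellet in the frame of bay1 between -0.006 and 0.006 m and z of tray_russet in the frame of bay1 between -0.003 and 0.003 m and angle between tray_russet's own z axis and vertical below 0.04 rad) or (x of tray_russet_pellet in the frame of bay2 between 0.007 and 0.018 m and y of tray_russet_pellet in the frame of bay2 between -0.006 and 0.006 m and z of tray_russet in the frame of bay2 between -0.003 and 0.003 m and angle between tray_russet's own z axis and vertical below 0.04 rad) or (x of tray_russet_pellet in the frame of bay3 between 0.007 and 0.018 m and y of tray_russet_pellet in the frame of bay3 between -0.006 and 0.006 m and z of tray_russet in the frame of bay3 between -0.003 and 0.003 m and angle between tray_russet's own z axis and vertical below 0.04 rad)) and ((x of tray_dark_pellet in the frame of bay0 between 0.007 and 0.018 m and y of tray_dark_pellet in the frame of bay0 between -0.006 and 0.006 m and z of tray_dark in the frame of bay0 between -0.003 and 0.003 m and angle between tray_dark's own z axis and vertical below 0.04 rad) or (x of tray_dark_pellet in the frame of bay1 between 0.007 and 0.018 m and y of tray_dark_pellet in the frame of bay1 between -0.006 and 0.006 m and z of tray_dark in the frame of bay1 between -0.003 and 0.003 m and angle between tray_dark's own z axis and vertical below 0.04 rad) or (x of tray_dark_pellet in the frame of bay2 between 0.007 and 0.018 m and y of tray_dark_pellet in the frame of bay2 between -0.006 and 0.006 m and z of tray_dark in the frame of bay2 between -0.003 and 0.003 m and angle between tray_dark's own z axis and vertical below 0.04 rad) or (x of tray_dark_pellet in the frame of bay3 between 0.007 and 0.018 m and y of tray_dark_pellet in the frame of bay3 between -0.006 and 0.006 m and z of tray_dark in the frame of bay3 between -0.003 and 0.003 m and angle between tray_dark's own z axis and vertical below 0.04 rad)) and linear speed of each of tray_cream, tray_ochre, tray_russet, tray_dark, pen below 0.02 m/s and horizontal distance between pen and stand_hole below 0.006 m and z of pen in the frame of stand_hole between -0.004 and 0.004 m and angle between pen's own z axis and vertical below 0.08 rad); the robot touches nothing.
It fails at once if the pen's nose is pressed on the tile or a tray with more than 20 N (contact force between pen_nose and white_tile above 20 N or contact force between pen_nose and tray_cream above 20 N or contact force between pen_nose and tray_ochre above 20 N or contact force between pen_nose and tray_russet above 20 N or contact force between pen_nose and tray_dark above 20 N).
It fails at once if a bystander (jar, dish, shell, tweezers) is moved by more than 30 mm (distance of any of jar, dish, shell, tweezers0, tweezers1 from where it was at the start of the episode above 0.03 m).
Of tray_cream, tray_ochre, tray_russet, tray_dark only 3 to 4 are there at a start; the rules pass over those that are not, and their reading is None.
At some moment in a run one of tray_cream, tray_ochre, tray_russet, tray_dark may be knocked a few centimetres aside while the robot is not near it.
It also fails if it takes over 210 s, if anything falls off the work surface, if the arm or the gripper's body presses on something with over 40 N, if the wrist force passes 120 N, or if a joint passes its speed limit or range.

## Working session

There is one attempt and no reset: what is moved stays moved. The work goes in short steps, Python scripts to look and compute and a tool call to move; the robot and the scene stay as the last step left them, time stands still between calls to the robot, and variables do not carry over. Pictures are saved under pics/ and viewed, about 12 in all and at most 16, crops included, and the job is handed in when it is done.

Besides the shell and the picture viewer there is one more tool, called after "Call:" in YAML: its name, and indented under it one key for each argument. step_arm: Moves the arm, as the interface text tells. Its arguments: {"type":"object","properties":{"deltas":{"type":"array"},"fingers":{"type":"number"},"grip_force":{"type":"number"}},"required":["deltas"]}

```bash
mkdir -p pics; cat > h.py <<'E'
import numpy as np, cv2
from plant import robot, cams
from scipy.spatial.transform import Rotation as R
def shot(n,save=None):
    p=cams.read_camera(n)
    if save: cv2.imwrite(f'pics/{save}.png',p['pixels'][:,:,::-1])
    return p
def ray(p,xy,z):
    E=np.array(p['extrinsics']);Rm=E[:3,:3];c=-Rm.T@E[:3,3]
    d=Rm.T@np.array([(xy[0]-p['cx'])/p['fx'],(xy[1]-p['cy'])/p['fy'],1])
    return c+d*(z-c[2])/d[2]
def proj(p,X):
    E=np.array(p['extrinsics']);v=E[:3,:3]@np.array(X)+E[:3,3]
    return np.array([p['fx']*v[0]/v[2]+p['cx'],p['fy']*v[1]/v[2]+p['cy']])
def st():
    s=robot.read_state();print('t',s['t'],'tcp',np.round(s['tool_pos'],4),'rv',np.round(s['orientation'],3),'q',np.round(s['q'],3),'F',np.round(s['force'],1),'op',round(s['opening'],4));return s
E
python3 - <<'E'
from h import *
s=st();print(robot.hold_point_z, R.from_rotvec(s['orientation']).as_matrix().round(3))
p=shot('top','top0')
E=np.array(p['extrinsics']);print('cam',-E[:3,:3].T@E[:3,3],p['fx'])
for c in ['tray_cream','tray_ochre','tray_russet','tray_dark']:
    for th,z in [(c,0),(c+'_pellet',.009)]:
        print(th,[(round(d['score'],2),np.round(d['xy']),ray(p,d['xy'],z).round(3)[:2]) for d in cams.pinpoint(p,th)[:4]])
for th,z in [('stage',0),('bay0',.01),('bay1',.01),('bay2',.01),('bay3',.01),('stand_hole',.07),('pen',.07),('white_tile',0),('jar',0),('dish',0),('shell',0),('tweezers0',0)]:
    print(th,[(round(d['score'],2),np.round(d['xy']),ray(p,d['xy'],z).round(4)[:2]) for d in cams.pinpoint(p,th)[:3]])
s=shot('side','side0')
cv2.imwrite('pics/both0.png',np.vstack([p['pixels'],s['pixels']])[:,:,::-1])
E
```

```text
t 0.0 tcp [ 0.1558 -0.5788  0.2176] rv [-3.113 -0.411  0.   ] q [-1.393  0.131  1.489 -0.     1.523 -0.085] F [-0.2 -0.6 -0.4] op 0.0929
0.0188 [[ 0.966  0.26  -0.   ]
 [ 0.26  -0.966  0.002]
 [ 0.    -0.002 -1.   ]]
cam [ 0.27964686 -0.01329127  1.22200996] 441.7383353393403
tray_cream [(0.55, array([371., 225.]), array([ 0.456, -0.256]))]
tray_cream_pellet [(0.9, array([369., 224.]), array([ 0.457, -0.247]))]
tray_ochre [(0.94, array([419., 307.]), array([ 0.233, -0.372])), (0.69, array([275., 177.]), array([0.6 , 0.01])), (0.61, array([387., 173.]), array([ 0.606, -0.308])), (0.6, array([383., 118.]), array([ 0.77 , -0.307]))]
tray_ochre_pellet [(0.95, array([383., 116.]), array([ 0.774, -0.304])), (0.72, array([414., 311.]), array([ 0.223, -0.356])), (0.27, array([280., 231.]), array([ 0.444, -0.003]))]
tray_russet []
tray_russet_pellet [(0.47, array([367., 222.]), array([ 0.465, -0.242]))]
tray_dark [(0.86, array([191., 230.]), array([0.452, 0.249]))]
tray_dark_pellet [(0.75, array([189., 231.]), array([0.446, 0.251])), (0.53, array([371., 225.]), array([ 0.455, -0.253])), (0.32
[... 815 characters left out ...]
, array([442., 217.]), array([ 0.4656, -0.4272])), (0.61, array([286., 171.]), array([ 0.5984, -0.0216])), (0.57, array([236., 229.]), array([0.4423, 0.1143]))]
pen [(0.5, array([439., 217.]), array([ 0.4638, -0.4198]))]
white_tile [(0.92, array([282., 229.]), array([ 0.4493, -0.0071])), (0.5, array([322., 169.]), array([ 0.6208, -0.1232]))]
jar [(0.75, array([437., 162.]), array([ 0.6335, -0.4497]))]
dish [(0.58, array([128., 232.]), array([0.4472, 0.4253]))]
shell [(0.48, array([317., 229.]), array([ 0.4491, -0.1055]))]
tweezers0 [(0.58, array([239., 228.]), array([0.4538, 0.1125])), (0.54, array([204., 122.]), array([0.7681, 0.2176])), (0.37, array([191., 230.]), array([0.4515, 0.2487]))]
```

View pics/top0.png

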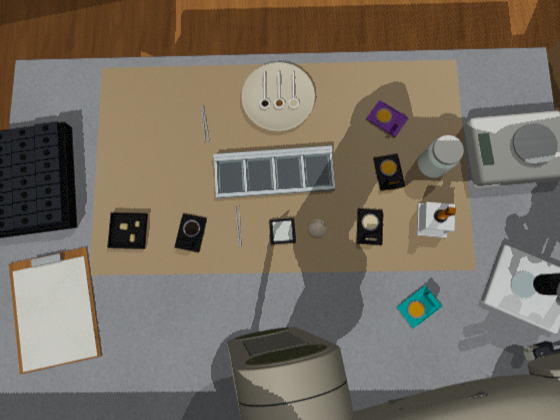

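View pics/side0.png

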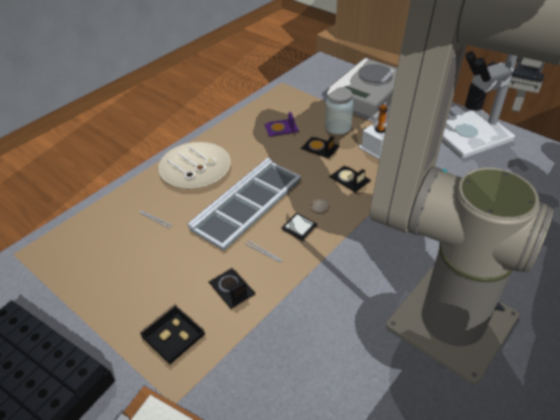

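The picture shows the cream tray at (370,225), the black ochre tray at (389,172) and the dark tray at (191,231), which could be russet or dark. The stage is at (274,175), the tile at (282,231) and the pen at (440,217). Three look-alikes need ruling out: purple (386,118), turquoise (418,306) and the black square dish (128,231). I'll square up the gripper and look closely with the wrist camera.

Call:
step_arm:
  deltas:
    - {"offset": [0,0,0],"roll": -0.18}
    - {"offset": [0,0,0],"roll": -0.18}
    - {"offset": [0,0,0],"roll": -0.18}
    - {"offset": [0,0,0],"roll": -0.18}
    - {"offset": [0,0,0],"roll": -0.18}
    - {"offset": [0,0,0],"roll": -0.18}
    - {"offset": [0,0,0],"roll": -0.18}
    - {"offset": [0,0,0],"roll": -0.046}

```text
t: 2.1
tool_pos: [0.1559, -0.5794, 0.2186]
orientation: [-2.22, -2.223, -0.0]
force: [0.1, -1.2, -0.4]
opening: 0.0929
```

Call:
step_arm:
  deltas:
    - {"offset": [3.5,2.8,-1.5],"roll": 0}
    - {"offset": [3.5,2.8,-1.5],"roll": 0}
    - {"offset": [3.5,2.8,-1.5],"roll": 0}
    - {"offset": [3.5,2.8,-1.5],"roll": 0}
    - {"offset": [3.5,2.8,-1.5],"roll": 0}
    - {"offset": [3.5,2.8,-1.5],"roll": 0}
    - {"offset": [3.5,2.8,-1.5],"roll": 0}
    - {"offset": [3.5,2.8,-1.5],"roll": 0}
    - {"offset": [3.5,2.8,-1.5],"roll": 0}
    - {"offset": [0,0,0],"roll": 0}

```text
t: 3.35
tool_pos: [0.4104, -0.2631, 0.3553]
orientation: [2.217, 2.222, 0.001]
force: [-1.0, -0.1, -0.3]
opening: 0.0929
```

```bash
python3 - <<'E'
from h import *
s=st();print(R.from_rotvec(s['orientation']).as_matrix().round(3))
p=shot('wrist','w1')
E=np.array(p['extrinsics']);c=-E[:3,:3].T@E[:3,3];print('cam',c,c-s['tool_pos'],E[:3,:3].round(2),p['fx'])
for th,z in [('tray_cream',0),('tray_cream_pellet',.009),('tray_ochre',0),('tray_ochre_pellet',.009),('tray_russet',0),('tray_dark',0),('bay0',.01),('white_tile',.0),('pen',.07),('stand_hole',.07)]:
    print(th,[(round(d['score'],2),np.round(d['xy']),ray(p,d['xy'],z).round(4)[:2]) for d in cams.pinpoint(p,th)[:3]])
E
```

```text
t 3.35 tcp [ 0.4104 -0.2631  0.3553] rv [2.217e+00 2.222e+00 1.000e-03] q [-6.760e-01 -1.930e-01  1.558e+00  1.000e-03  1.773e+00 -6.780e-01] F [-1.  -0.1 -0.3] op 0.0929
[[-0.002  1.     0.003]
 [ 1.     0.002 -0.001]
 [-0.001  0.003 -1.   ]]
cam [ 0.41108555 -0.18145326  0.52114088] [0.00070094 0.08165944 0.1658353 ] [[ 1.    0.    0.  ]
 [ 0.   -0.96  0.29]
 [ 0.   -0.29 -0.96]] 302.8988520045101
tray_cream [(0.93, array([307., 150.]), array([ 0.459 , -0.2463])), (0.57, array([313., 246.]), array([ 0.4746, -0.4243]))]
tray_cream_pellet [(0.65, array([311., 155.]), array([ 0.4644, -0.254 ]))]
tray_ochre [(0.86, array([184., 215.]), array([ 0.2374, -0.3645])), (0.81, array([390., 188.]), array([ 0.6076, -0.3133])), (0.55, array([478., 189.]), array([ 0.764 , -0.3138]))]
tray_ochre_pellet [(0.97, array([399., 185.]), array([ 0.6191, -0.3056])), (0.87, array([178., 217.]), array([ 0.2299, -0.3644])), (0.76, array([491., 184.]), array([ 0.7791, -0.3037]))]
tray_russet []
tray_dark [(0.73, array([312., 244.]), array([ 0.4717, -0.4216]))]
bay0 [(0.82, array([417.,  58.]), array([ 0.6227, -0.1036]))]
white_tile []
pen [(0.74, array([313., 262.]), array([ 0.4677, -0.421 ]))]
stand_hole [(0.72, array([313., 261.]), array([ 0.4667, -0.4201])), (0.68, array([305.,  59.]), array([ 0.4455, -0.1145]))]
```

View pics/w1.png

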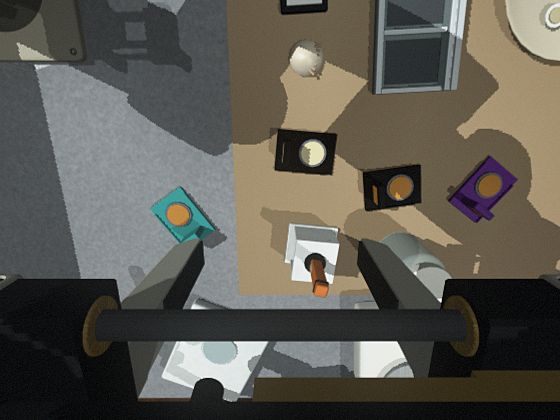

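The wrist view shows the cream tray at (306,152) and the ochre tray at (392,187), both with their tabs to the left (-x). The purple (482,188) and turquoise (183,216) trays are the look-alikes. Next I'll view the stage and the dark tray, and fit poses by silhouette.

Call:
step_arm:
  deltas:
    - {"offset": [4.6,1.5,-1.1],"roll": 0}
    - {"offset": [4.6,1.5,-1.1],"roll": 0}
    - {"offset": [4.6,1.5,-1.1],"roll": 0}
    - {"offset": [4.6,1.5,-1.1],"roll": 0}
    - {"offset": [4.6,1.5,-1.1],"roll": 0}
    - {"offset": [4.6,1.5,-1.1],"roll": 0}
    - {"offset": [0,0,0],"roll": 0}

```text
t: 4.78
tool_pos: [0.4998, 0.0136, 0.4203]
orientation: [2.219, 2.224, 0.002]
force: [0.4, -0.2, 0.2]
opening: 0.0932
```

```bash
cat >> h.py <<'E'
from scipy.optimize import minimize
def box(x0,x1,y0,y1,z0,z1): return np.array([[x,y,z] for x in(x0,x1) for y in(y0,y1) for z in(z0,z1)])
TRAY=[box(-.05,.05,-.035,.035,0,.005),box(-.038,-.026,-.02,.02,0,.046)]
STAGE=[box(-.062,.062,-.1675,.1675,0,.018),box(.045,.062,-.1675,.1675,0,.023)]
TILE=[box(-.035,.035,-.035,.035,0,.014)]
def render(p,boxes,pose,z,k=3,sh=(420,560)):
    x,y,a=pose;M=R.from_euler('z',a).as_matrix();im=np.zeros((sh[0]*k,sh[1]*k),np.uint8)
    for b in boxes:
        P=np.array([proj(p,M@v+[x,y,z]) for v in b])*k+(k-1)/2
        cv2.fillConvexPoly(im,np.round(cv2.convexHull(P.astype(np.float32))*16).astype(np.int32),1,shift=4)
    return im
def fit(p,th,boxes,init,z=0,near=None):
    ds=cams.silhouettes(p,th)
    if not ds: return None
    best=None
    for d in ds:
        m=cv2.resize(d['mask'].astype(np.uint8),None,fx=3,fy=3,interpolation=cv2.INTER_LINEAR)
        c=proj(p,[init[0],init[1],z]); 
        if np.hypot(*(np.array(d['xy'])-c))>60: continue
        f=lambda u:-((r:=render(p,boxes,[u[0]/100,u[1]/100,u[2]/10],z))&m).sum()/max(1,(r|m).sum())
        u0=np.array([init[0]*100,init[1]*100,init[2]*10])
        S=np.vstack([u0,u0+[1,0,0],u0+[0,1,0],u0+[0,0,1.]])
        o=minimize(f,u0,method='Nelder-Mead',options=dict(initial_simplex=S,xatol=.005,fatol=1e-4,maxiter=150))
        if best is None or -o.fun>best[1]: best=(o.x/[100,100,10],-o.fun)
    return best
E
python3 - <<'E'
from h import *
st();p=shot('wrist','w2')
print('stage',fit(p,'stage',STAGE,[.604,.013,.09]))
for n in ['tray_dark','tray_russet']: print(n,fit(p,n,TRAY,[.452,.249,-.2]))
print('tile',fit(p,'white_tile',TILE,[.449,-.007,.09]))
for th,z in [('bay0',.01),('white_tile',.014),('tray_dark',0),('tray_dark_pellet',.009),('tray_russet_pellet',.009)]:
    print(th,[(round(d['score'],2),np.round(d['xy']),ray(p,d['xy'],z).round(4)[:2]) for d in cams.pinpoint(p,th)[:4]])
E
```

```text
t 4.775 tcp [0.4998 0.0136 0.4203] rv [2.219e+00 2.224e+00 2.000e-03] q [-7.600e-02 -1.310e-01  1.385e+00  1.000e-03  1.886e+00 -7.800e-02] F [ 0.4 -0.2  0.2] op 0.0932
stage (array([0.32992593, 0.07818519, 1.73074074]), np.float64(-0.0))
tray_dark None
tray_russet None
tile (array([ 0.51566667,  0.083     , -0.31      ]), np.float64(-0.0))
bay0 [(0.96, array([341., 136.]), array([0.6147, 0.0509])), (0.9, array([341.,  85.]), array([0.6093, 0.1394])), (0.76, array([339., 214.]), array([ 0.6201, -0.102 ])), (0.62, array([337., 174.]), array([ 0.612 , -0.0219]))]
white_tile [(0.69, array([251., 166.]), array([ 0.4465, -0.0056])), (0.19, array([340., 133.]), array([0.6125, 0.0567]))]
tray_dark [(0.56, array([246.,  16.]), array([0.4434, 0.2494]))]
tray_dark_pellet [(0.82, array([254.,  16.]), array([0.4574, 0.2479]))]
tray_russet_pellet []h.py:36: RuntimeWarning: overflow encountered in scalar negative
  f=lambda u:-((r:=render(p,boxes,[u[0]/100,u[1]/100,u[2]/10],z))&m).sum()/max(1,(r|m).sum())
```

View pics/w2.png

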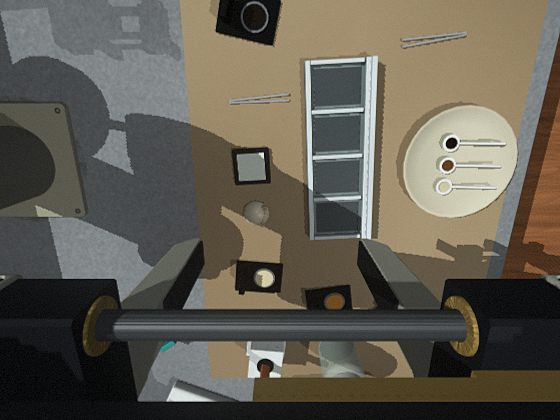

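The stage spans (305-378, 55-240) with its lip on the right, and the tile is at (251,166). The dark tray, at (248,18), is cut off by the picture edge. I'll fix a sign bug in the fit and move a bit toward +y to see the dark tray whole.

Call:
step_arm:
  deltas:
    - {"offset": [4,0,0],"roll": 0}
    - {"offset": [4,0,0],"roll": 0}
    - {"offset": [0,0,0],"roll": 0}

```text
t: 5.65
tool_pos: [0.499, 0.0926, 0.4196]
orientation: [-2.22, -2.222, -0.0]
force: [-0.5, 0.1, -0.4]
opening: 0.0932
```

```bash
sed -i 's/f=lambda u:-(\(.*\)).sum()\/max/f=lambda u:-float((\1).sum())\/max/' h.py; grep -n lambda h.py
python3 - <<'E'
from h import *
st();p=shot('wrist','w3')
print('stage',fit(p,'stage',STAGE,[.606,.013,.05]))
for n in ['tray_dark','tray_russet']: print(n,fit(p,n,TRAY,[.452,.249,-.2]))
print('tile',fit(p,'white_tile',TILE,[.449,-.007,.05]))
for th,z in [('bay0',.01),('white_tile',.014),('tray_dark',0),('tray_dark_pellet',.009)]:
    print(th,[(round(d['score'],2),np.round(d['xy']),ray(p,d['xy'],z).round(4)[:2]) for d in cams.pinpoint(p,th)[:4]])
i=p['pixels'].astype(int)
c=cams.pinpoint(p,'tray_dark_pellet')[0]['xy'];print(i[int(c[1])-2:int(c[1])+3,int(c[0])-2:int(c[0])+3].mean((0,1)))
v=p['pixels'][:300,180:400].copy();cv2.imwrite('pics/c3.png',cv2.resize(v,None,fx=2,fy=2)[:,:,::-1])
E
```

```text
36:        f=lambda u:-float(((r:=render(p,boxes,[u[0]/100,u[1]/100,u[2]/10],z))&m).sum())/max(1,(r|m).sum())
t 5.65 tcp [0.499  0.0926 0.4196] rv [-2.22  -2.222 -0.   ] q [ 0.082 -0.11   1.367  0.     1.884  0.081] F [-0.5  0.1 -0.4] op 0.0932
stage (array([0.61341964, 0.01441033, 0.05524124]), np.float64(0.9435969166985329))
tray_dark (array([ 0.4463524 ,  0.24862136, -0.21616854]), np.float64(0.9708147370263411))
tray_russet None
tile (array([ 0.44690877, -0.00663623,  0.03562784]), np.float64(0.8837651122625216))
bay0 [(0.89, array([336., 216.]), array([ 0.6126, -0.0292])), (0.84, array([338., 178.]), array([0.6112, 0.0506])), (0.81, array([339., 132.]), array([0.6099, 0.1368])), (0.73, array([338., 251.]), array([ 0.622 , -0.1059]))]
white_tile [(0.64, array([253., 207.]), array([ 0.447, -0.008]))]
tray_dark [(0.68, array([247.,  64.]), array([0.4419, 0.2539])), (0.41, array([264., 311.]), array([ 0.4647, -0.2587]))]
tray_dark_pellet [(0.56, array([255.,  63.]), array([0.4556, 0.2533])), (0.17, array([338., 132.]), array([0.6082, 0.1365]))]
[23.16 19.12 15.24]
```

View pics/c3.png

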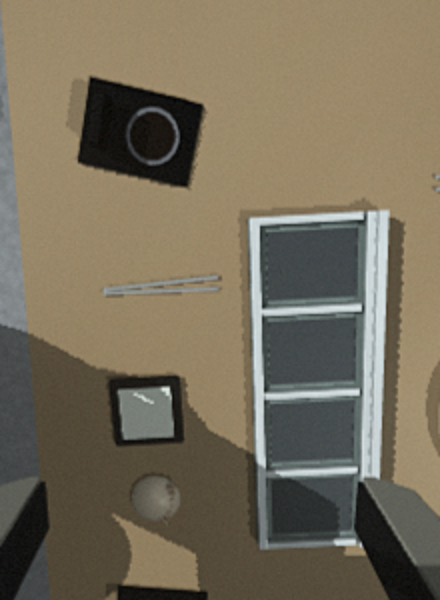

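The third tray's pellet is near-black (RGB about 23,19,15), so it is tray_dark and the russet tray is absent. Its fit IoU is 0.97, and its tab is on the left at (100,120) in the crop. The stage pose is (0.613, 0.014, 0.055 rad), in agreement with the bay detections. The dark tray goes first, into bay3.

Call:
step_arm:
  deltas:
    - {"offset": [2.33,-1.2,4.5],"roll": 0}
    - {"offset": [2.33,-1.2,4.5],"roll": 0}
    - {"offset": [2.33,-1.2,4.5],"roll": 0}
    - {"offset": [2.33,-1.2,4.5],"roll": 0}
    - {"offset": [2.33,-1.2,4.5],"roll": 0}
    - {"offset": [2.33,-1.2,4.5],"roll": 0}
    - {"offset": [2.33,-1.2,4.5],"roll": 0}
    - {"offset": [0,0,0],"roll": 0.108}
    - {"offset": [0,0,0],"roll": 0.108}
    - {"offset": [0,0,0],"roll": 0}
  fingers: 5
  grip_force: 15

```text
t: 7.4
tool_pos: [0.4156, 0.2541, 0.1046]
orientation: [-2.449, -1.967, 0.0]
force: [0.6, 0.3, 0.3]
opening: 0.05
```

```bash
cat >> h.py <<'E'
def off(target,s=None,phi=None):
    s=s or robot.read_state();M=R.from_rotvec(s['orientation']).as_matrix()
    d=M.T@(np.array(target)-s['tool_pos'])*100
    ph=np.arctan2(M[1,0],M[0,0])
    print('phi',round(ph,4),'offset cm',d.round(2),'' if phi is None else f'roll {((ph-phi+np.pi)%(2*np.pi)-np.pi):.3f}')
def tabtcp(pose,z): return [pose[0]-.032*np.cos(pose[2]),pose[1]-.032*np.sin(pose[2]),z]
E
python3 - <<'E'
from h import *
st();off(tabtcp([.4464,.2486,-.216],.018),phi=np.pi/2-.216)
p=shot('wrist','w4');print(fit(p,'tray_dark',TRAY,[.446,.249,-.216]))
E
```

```text
t 7.4 tcp [0.4156 0.2541 0.1046] rv [-2.449 -1.967  0.   ] q [ 0.444 -0.092  1.926 -0.     1.307  0.661] F [0.6 0.3 0.3] op 0.05
phi 1.3534 offset cm [ 0.12 -0.07  8.66] roll -0.001
(array([ 0.44529896,  0.24887429, -0.21815299]), np.float64(0.9765289699570815))
```

Call:
step_arm:
  deltas:
    - {"offset": [0.03,-0.05,3],"roll": 0}
    - {"offset": [0.03,-0.05,3],"roll": 0}
    - {"offset": [0,0,2.6],"roll": 0}
    - {"offset": [0,0,0],"roll": 0}

```text
t: 8.0
tool_pos: [0.4129, 0.2539, 0.0167]
orientation: [-2.448, -1.967, 0.007]
force: [0.1, -0.8, 0.5]
opening: 0.0501
```

Call:
step_arm:
  deltas:
    - {"offset": [0,0,0],"roll": 0}
    - {"offset": [0,0,0],"roll": 0}
    - {"offset": [0,0,0],"roll": 0}
    - {"offset": [0,0,0],"roll": 0}
    - {"offset": [0,0,0],"roll": 0}
  fingers: 0

```text
t: 8.62
tool_pos: [0.4148, 0.2552, 0.019]
orientation: [-2.45, -1.967, -0.001]
force: [-1.8, -0.4, 4.2]
opening: 0.0118
```

Call:
step_arm:
  deltas:
    - {"offset": [0,0,-2],"roll": 0}
    - {"offset": [0,0,-3],"roll": 0}
    - {"offset": [0,0,-3],"roll": 0}
    - {"offset": [0,0,0],"roll": 0}

```text
t: 9.12
tool_pos: [0.4165, 0.2558, 0.1009]
orientation: [2.449, 1.966, 0.007]
force: [-0.2, 0.8, -2.2]
opening: 0.0117
```

```bash
cat >> h.py <<'E'
ST=[.6134,.0144,.0552]
def bay(i,dx=0,dy=0):
    M=R.from_euler('z',ST[2]).as_matrix();return (M@[dx,(i-1.5)*.082+dy,0]+[ST[0],ST[1],0])[:2]
E
python3 - <<'E'
from h import *
st();b=bay(3,-.032-.011);off([*b,.10],phi=np.pi/2+ST[2]);p=shot('side','s5')
v=p['pixels'][180:400,150:370];cv2.imwrite('pics/c5.png',cv2.resize(v,None,fx=2.5,fy=2.5)[:,:,::-1])
E
```

```text
t 9.125 tcp [0.4165 0.2558 0.1009] rv [2.449 1.966 0.007] q [ 0.446 -0.088  1.93  -0.     1.295  0.664] F [-0.2  0.8 -2.2] op 0.0117
phi 1.3528 offset cm [-8.63 16.98  0.13] roll -0.273
```

View pics/c5.png

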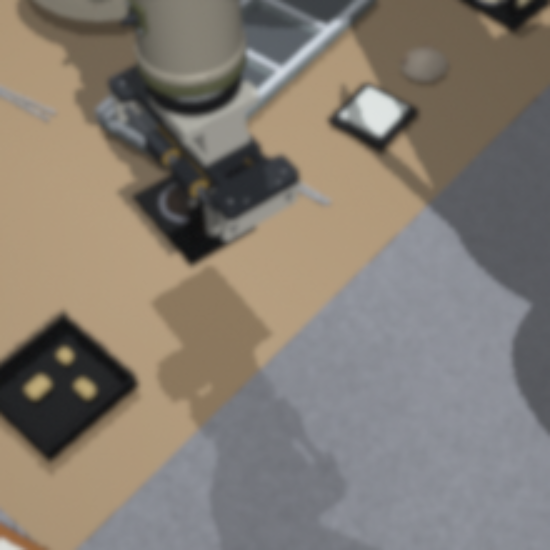

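The tray is held (opening 11.8 mm) and lifted clear. Moving it over bay3.

Call:
step_arm:
  deltas:
    - {"offset": [-1.73,3.4,0],"roll": 0}
    - {"offset": [-1.73,3.4,0],"roll": 0}
    - {"offset": [-1.73,3.4,0],"roll": 0}
    - {"offset": [-1.73,3.4,0],"roll": 0}
    - {"offset": [-1.73,3.4,0],"roll": 0}
    - {"offset": [0,0,0],"roll": -0.137}
    - {"offset": [0,0,0],"roll": -0.136}
    - {"offset": [0,0,0],"roll": 0}
    - {"offset": [0,0,2.5],"roll": 0}
    - {"offset": [0,0,1.5],"roll": 0}
    - {"offset": [0,0,0],"roll": 0}

```text
t: 10.55
tool_pos: [0.56, 0.1336, 0.0562]
orientation: [-2.159, -2.278, 0.005]
force: [0.5, -0.4, -1.0]
opening: 0.0121
```

```bash
python3 - <<'E'
from h import *
st();b=bay(3,-.032-.011);off([*b,.039],phi=np.pi/2+ST[2]);
p=shot('top');s=shot('wrist')
T=bay(3,-.011)
print(T,fit(p,'tray_dark',TRAY,[*T,.055],z=.043),fit(p,'stage',STAGE,ST))
print(fit(s,'tray_dark',TRAY,[*T,.055],z=.043))
v=p['pixels'][100:240,180:360]
cv2.imwrite('pics/c6.png',np.vstack([cv2.resize(v,(540,420),interpolation=cv2.INTER_CUBIC)])[:,:,::-1])
cv2.imwrite('pics/w6.png',s['pixels'][:,:,::-1])
E
```

```text
t 10.55 tcp [0.56   0.1336 0.0562] rv [-2.159 -2.278  0.005] q [ 0.145  0.206  1.711 -0.     1.229  0.091] F [ 0.5 -0.4 -1. ] op 0.0121
phi 1.6245 offset cm [0.11 0.38 1.72] roll -0.001
[0.5956306  0.13660576] None (array([0.61284539, 0.01075955, 0.05344512]), np.float64(0.7257837412515012))
(array([0.59408988, 0.13643883, 0.04772328]), np.float64(0.7477554844250137))
```

View pics/w6.png

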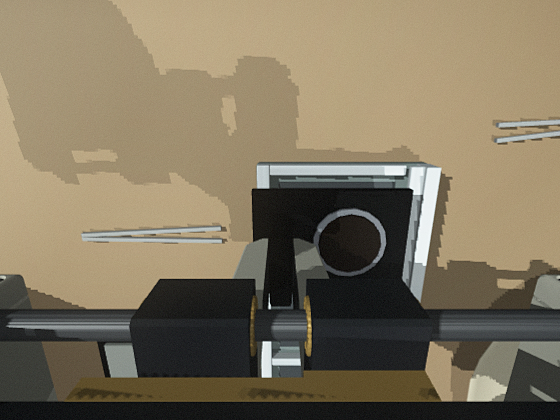

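The tray hangs over bay3, with its far edge at about column 412 and the lip rail at columns 410-440. I'll overlay the predicted bay edges to check the stage fit at close range.

```bash
cat >> h.py <<'E'
def overlay(p,i,crop,name,k=3):
    r0,r1,c0,c1=crop;im=cv2.resize(p['pixels'][r0:r1,c0:c1],None,fx=k,fy=k,interpolation=cv2.INTER_CUBIC)[:,:,::-1].copy()
    def ln(a,b,col):
        A,B=[tuple(int(v) for v in ((proj(p,[*bay(i,u[0],u[1]),u[2]])-[c0,r0])*k)) for u in(a,b)];cv2.line(im,A,B,col,1)
    ln((.043,-.0375,.023),(.043,.0375,.023),(0,0,255))
    ln((-.052,-.0375,.018),(-.052,.0375,.018),(0,255,0))
    ln((-.052,.0375,.018),(.043,.0375,.018),(255,0,0))
    ln((.062,-.0445,.023),(.062,.0445,.023),(0,255,255))
    ln((-.062,-.0375,.018),(-.062,.0375,.018),(255,255,0))
    ln((-.062,.0445,.018),(.062,.0445,.018),(255,0,255))
    cv2.imwrite(f'pics/{name}.png',im)
E
python3 - <<'E'
from h import *
p=shot('wrist');overlay(p,3,(140,300,230,460),'o7')
E
```

```text
(no output)
```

View pics/o7.png

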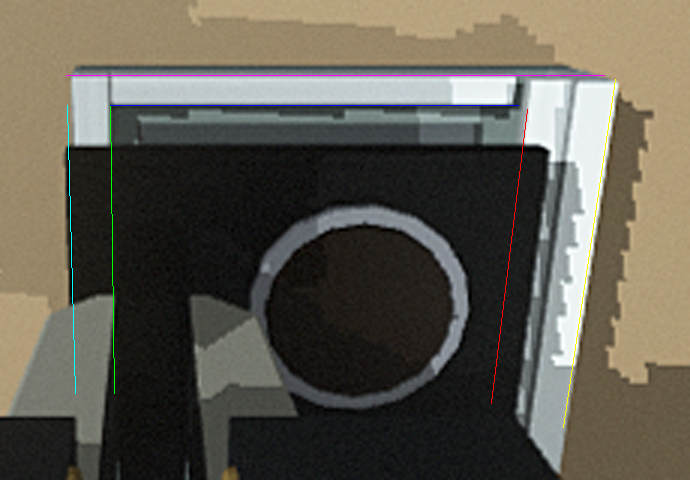

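The overlay matches the rails within about 1-2 mm. The tray sits about 12 mm short of seated, with its far edge just in front of the lip. I'll lower it to the sill and release, so that it tips its far edge down to the bay floor.

Call:
step_arm:
  deltas:
    - {"offset": [0,0.1,1],"roll": 0}
    - {"offset": [0,0,0.8],"roll": 0}
    - {"offset": [0,0,0],"roll": 0}
    - {"offset": [0,0,0],"roll": 0}

```text
t: 11.35
tool_pos: [0.5628, 0.1338, 0.0404]
orientation: [-2.159, -2.281, 0.001]
force: [0.2, 0.3, -1.4]
opening: 0.0121
```

Call:
step_arm:
  deltas:
    - {"offset": [0,0,0],"roll": 0}
    - {"offset": [0,0,0],"roll": 0}
    - {"offset": [0,0,0],"roll": 0}
  fingers: 2.2

```text
t: 11.72
tool_pos: [0.5633, 0.1339, 0.041]
orientation: [2.159, 2.281, 0.001]
force: [0.4, -0.0, 0.1]
opening: 0.0221
```

```bash
python3 - <<'E'
from h import *
st();p=shot('wrist');overlay(p,3,(140,300,230,460),'o8')
E
```

```text
t 11.725 tcp [0.5633 0.1339 0.041 ] rv [2.159e+00 2.281e+00 1.000e-03] q [0.145 0.228 1.716 0.    1.197 0.09 ] F [ 0.4 -0.   0.1] op 0.0221
```

View pics/o8.png

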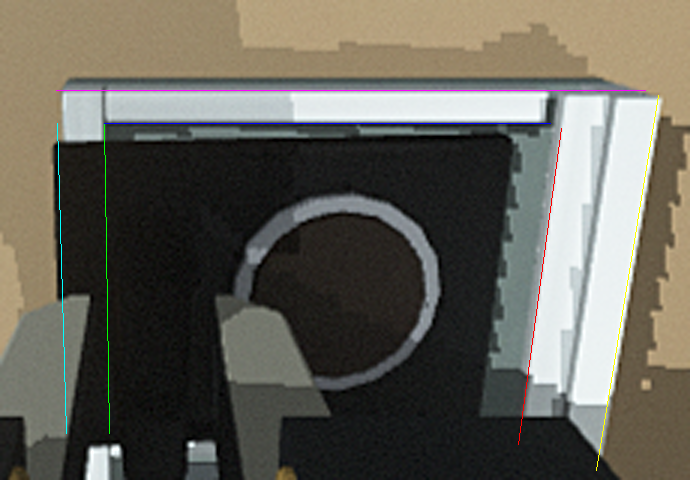

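The tray tipped as planned. Its far edge (column ~510) is down on the floor in front of the lip, and its back is on the sill. Now I'll push the tab in +x to slide it under the lip.

Call:
step_arm:
  deltas:
    - {"offset": [0,0.4,0],"roll": 0}
    - {"offset": [0,0.4,0],"roll": 0}
    - {"offset": [0,0.4,0],"roll": 0}
    - {"offset": [0,0.3,0],"roll": 0}
    - {"offset": [0,0.0,0],"roll": 0}

```text
t: 12.4
tool_pos: [0.5783, 0.1346, 0.0406]
orientation: [2.159, 2.282, 0.0]
force: [0.3, -0.1, -0.4]
opening: 0.022
```

```bash
cat >> h.py <<'E'
def chk(i,n):
    s=st();c=np.array(s['tool_pos'][:2])-bay(i);M=R.from_euler('z',ST[2]).as_matrix()[:2,:2];print('tcp in bay',(M.T@c).round(4))
    p=shot('wrist')
    for d in cams.pinpoint(p,n+'_pellet')[:1]:
        for z in(.019,.023):print('pellet in bay',z,(M.T@(ray(p,d['xy'],z)[:2]-bay(i))).round(4),round(d['score'],2))
    return p
E
python3 - <<'E'
from h import *
p=chk(3,'tray_dark');overlay(p,3,(140,300,230,460),'o9')
E
```

```text
t 12.4 tcp [0.5783 0.1346 0.0406] rv [2.159 2.282 0.   ] q [ 0.142  0.266  1.672 -0.     1.203  0.087] F [ 0.3 -0.1 -0.4] op 0.022
tcp in bay [-0.0284 -0.001 ]
pellet in bay 0.019 [0.0104 0.0002] 0.77
pellet in bay 0.023 [0.0096 0.0019] 0.77
```

View pics/o9.png

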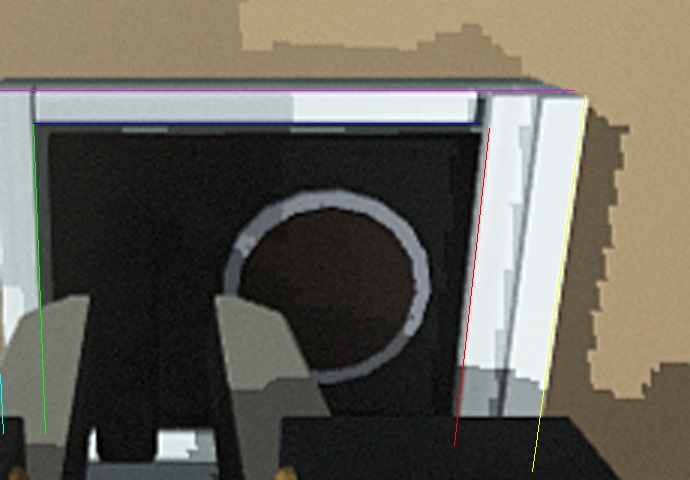

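It is seated: the back edge is inside the sill, the far edge is under the lip, and the pellet reads +10.4 mm in the bay frame. Next are cream and ochre.

Call:
step_arm:
  deltas:
    - {"offset": [0,-0.3,-1],"roll": 0}
    - {"offset": [0,0,-5],"roll": 0}
    - {"offset": [-4.7,-1.6,-2.8],"roll": 0}
    - {"offset": [-4.7,-1.6,-2.8],"roll": 0}
    - {"offset": [-4.7,-1.6,-2.8],"roll": 0}
    - {"offset": [-4.7,-1.6,-2.8],"roll": 0}
    - {"offset": [-4.7,-1.6,-2.8],"roll": 0}
    - {"offset": [-4.7,-1.6,-2.8],"roll": 0}
    - {"offset": [-4.7,-1.6,-2.8],"roll": 0}
    - {"offset": [-4.7,-1.6,-2.8],"roll": 0}
    - {"offset": [0,0,0],"roll": 0}
  fingers: 5

```text
t: 13.88
tool_pos: [0.4674, -0.2513, 0.3282]
orientation: [2.161, 2.273, 0.0]
force: [0.3, 0.5, -0.4]
opening: 0.0498
```

```bash
python3 - <<'E'
from h import *
st();p=shot('wrist','w10')
for n,i in [('tray_cream',[.459,-.248,0]),('tray_ochre',[.607,-.313,.15])]:
    f=fit(p,n,TRAY,i);print(n,f)
    if f: off(tabtcp(f[0],.10),phi=np.pi/2+f[0][2])
E
```

```text
t 13.875 tcp [ 0.4674 -0.2513  0.3282] rv [2.161 2.273 0.   ] q [-5.900e-01 -8.200e-02  1.507e+00 -1.000e-03  1.712e+00 -6.400e-01] F [ 0.3  0.5 -0.4] op 0.0498
tray_cream (array([ 0.45495755, -0.24963666, -0.08149616]), np.float64(0.9723648813890927))
phi 1.6244 offset cm [ 0.35 -4.47 22.52] roll 0.135
tray_ochre None
```

Call:
step_arm:
  deltas:
    - {"offset": [0.09,-1.1,5.6],"roll": 0}
    - {"offset": [0.09,-1.1,5.6],"roll": 0}
    - {"offset": [0.09,-1.1,5.6],"roll": 0}
    - {"offset": [0.08,-1.17,5.6],"roll": 0}
    - {"offset": [0,0,0],"roll": 0.135}
    - {"offset": [0,0,0],"roll": 0}

```text
t: 14.78
tool_pos: [0.4225, -0.245, 0.0993]
orientation: [-2.304, -2.132, 0.0]
force: [1.2, -0.0, 0.5]
opening: 0.0496
```

```bash
python3 - <<'E'
from h import *
st();p=shot('wrist','w11')
f=fit(p,'tray_cream',TRAY,[.455,-.2496,-.0815]);print(f)
off(tabtcp(f[0],.018),phi=np.pi/2+f[0][2])
E
```

```text
t 14.775 tcp [ 0.4225 -0.245   0.0993] rv [-2.304 -2.132  0.   ] q [-0.631 -0.08   1.925  0.     1.299 -0.553] F [ 1.2 -0.   0.5] op 0.0496
(array([ 0.45479979, -0.24939904, -0.07845681]), np.float64(0.9653182954782247))
phi 1.4952 offset cm [-0.06 -0.08  8.31] roll 0.003
```

Call:
step_arm:
  deltas:
    - {"offset": [-0.03,-0.04,3],"roll": 0}
    - {"offset": [-0.03,-0.04,3],"roll": 0}
    - {"offset": [0,0,2.2],"roll": 0}
    - {"offset": [0,0,0],"roll": 0}

```text
t: 15.38
tool_pos: [0.4216, -0.2465, 0.0177]
orientation: [-2.304, -2.132, 0.001]
force: [-0.2, 0.2, -0.1]
opening: 0.0503
```

Call:
step_arm:
  deltas:
    - {"offset": [0,0,0],"roll": 0}
    - {"offset": [0,0,0],"roll": 0}
    - {"offset": [0,0,0],"roll": 0}
    - {"offset": [0,0,0],"roll": 0}
    - {"offset": [0,0,0],"roll": 0}
  fingers: 0

```text
t: 16.0
tool_pos: [0.4223, -0.2477, 0.019]
orientation: [2.308, 2.13, 0.0]
force: [-0.7, 0.6, 3.2]
opening: 0.0123
```

Call:
step_arm:
  deltas:
    - {"offset": [0,0,-2],"roll": 0}
    - {"offset": [0,0,-3],"roll": 0}
    - {"offset": [0,0,-3],"roll": 0}
    - {"offset": [0,0,0],"roll": 0}

```text
t: 16.5
tool_pos: [0.4237, -0.2486, 0.1009]
orientation: [2.305, 2.128, 0.001]
force: [-0.2, -0.4, -1.1]
opening: 0.012
```

```bash
python3 - <<'E'
from h import *
st();b=bay(2,-.032-.0115);off([*b,.06],phi=np.pi/2+ST[2])
E
```

```text
t 16.5 tcp [ 0.4237 -0.2486  0.1009] rv [2.305e+00 2.128e+00 1.000e-03] q [-0.635 -0.081  1.923  0.     1.295 -0.555] F [-0.2 -0.4 -1.1] op 0.012
phi 1.4908 offset cm [31.22 11.93  4.06] roll -0.135
```

Call:
step_arm:
  deltas:
    - {"offset": [4.46,1.7,0],"roll": 0}
    - {"offset": [4.46,1.7,0],"roll": 0}
    - {"offset": [4.46,1.7,0],"roll": 0}
    - {"offset": [4.46,1.7,0],"roll": 0}
    - {"offset": [4.46,1.7,0],"roll": 0}
    - {"offset": [4.46,1.7,0],"roll": 0}
    - {"offset": [4.46,1.7,0],"roll": 0}
    - {"offset": [0,0,0],"roll": -0.135}
    - {"offset": [0,0,0],"roll": 0}
    - {"offset": [0,0,2.5],"roll": 0}
    - {"offset": [0,0,1.5],"roll": 0}
    - {"offset": [0,0,0],"roll": 0}

```text
t: 18.0
tool_pos: [0.5638, 0.0537, 0.0564]
orientation: [-2.16, -2.277, 0.005]
force: [-0.6, -0.5, -1.7]
opening: 0.0122
```

```bash
python3 - <<'E'
from h import *
p=chk(2,'tray_cream');off([*bay(2,-.0435),.0405],phi=np.pi/2+ST[2])
M=R.from_euler('z',ST[2]).as_matrix()[:2,:2]
f=fit(p,'tray_cream',TRAY,[*bay(2,-.0115),ST[2]],z=.041);print(f[1],(M.T@(f[0][:2]-bay(2))).round(4),f[0][2]-ST[2])
E
```

```text
t 18.0 tcp [0.5638 0.0537 0.0564] rv [-2.16  -2.277  0.005] q [ 0.004  0.182  1.738 -0.     1.226 -0.048] F [-0.6 -0.5 -1.7] op 0.0122
tcp in bay [-0.0474  0.001 ]
pellet in bay 0.019 [ 0.0027 -0.0117] 0.6
pellet in bay 0.023 [ 0.0018 -0.0099] 0.6
phi 1.6244 offset cm [-0.1   0.2   1.82] roll -0.002
0.7679472634090998 [-0.0139  0.0029] 0.000443271348631806
```

Call:
step_arm:
  deltas:
    - {"offset": [-0.15,0.25,1],"roll": 0}
    - {"offset": [0,0,0.8],"roll": 0}
    - {"offset": [0,0,0],"roll": 0}
    - {"offset": [0,0,0],"roll": 0}

```text
t: 18.65
tool_pos: [0.5682, 0.0529, 0.0405]
orientation: [-2.159, -2.282, 0.0]
force: [0.5, -0.2, -1.6]
opening: 0.0122
```

Call:
step_arm:
  deltas:
    - {"offset": [0,0,0],"roll": 0}
    - {"offset": [0,0,0],"roll": 0}
    - {"offset": [0,0,0],"roll": 0}
  fingers: 2.2

```text
t: 19.02
tool_pos: [0.5686, 0.0528, 0.041]
orientation: [2.159, 2.281, 0.001]
force: [-0.8, -0.6, -0.3]
opening: 0.0218
```

```bash
python3 - <<'E'
from h import *
p=chk(2,'tray_cream');overlay(p,2,(140,300,230,460),'o12')
E
```

```text
t 19.025 tcp [0.5686 0.0528 0.041 ] rv [2.159e+00 2.281e+00 1.000e-03] q [ 0.003  0.209  1.738 -0.     1.194 -0.052] F [-0.8 -0.6 -0.3] op 0.0218
tcp in bay [-0.0426 -0.0001]
pellet in bay 0.019 [-0.0008 -0.003 ] 0.7
pellet in bay 0.023 [-0.0017 -0.0012] 0.7
```

View pics/o12.png

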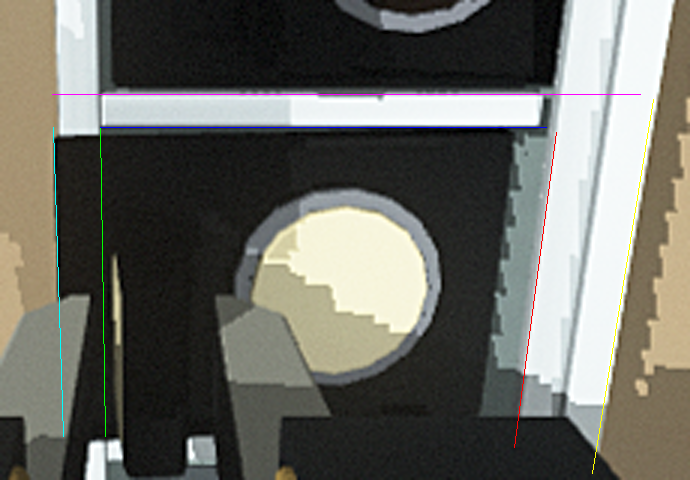

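Same state as the first tray: tipped, with the far edge just short of the lip. Pushing it in.

Call:
step_arm:
  deltas:
    - {"offset": [0,0.4,0],"roll": 0}
    - {"offset": [0,0.4,0],"roll": 0}
    - {"offset": [0,0.4,0],"roll": 0}
    - {"offset": [0,0.3,0],"roll": 0}
    - {"offset": [0,0.0,0],"roll": 0}

```text
t: 19.75
tool_pos: [0.5837, 0.0537, 0.0407]
orientation: [2.159, 2.281, 0.0]
force: [0.4, -0.5, -0.4]
opening: 0.0221
```

```bash
python3 - <<'E'
from h import *
p=chk(2,'tray_cream');overlay(p,2,(140,300,230,460),'o13')
off([.56,-.30,.25],phi=np.pi/2+.15)
E
```

```text
t 19.75 tcp [0.5837 0.0537 0.0407] rv [2.159 2.281 0.   ] q [ 0.004  0.247  1.694  0.     1.2   -0.051] F [ 0.4 -0.5 -0.4] op 0.0221
tcp in bay [-0.0275 -0.0001]
pellet in bay 0.019 [ 0.0109 -0.0013] 0.87
pellet in bay 0.023 [0.0101 0.0005] 0.87
phi 1.6258 offset cm [-35.19  -4.28 -20.93] roll -0.095
```

View pics/o13.png

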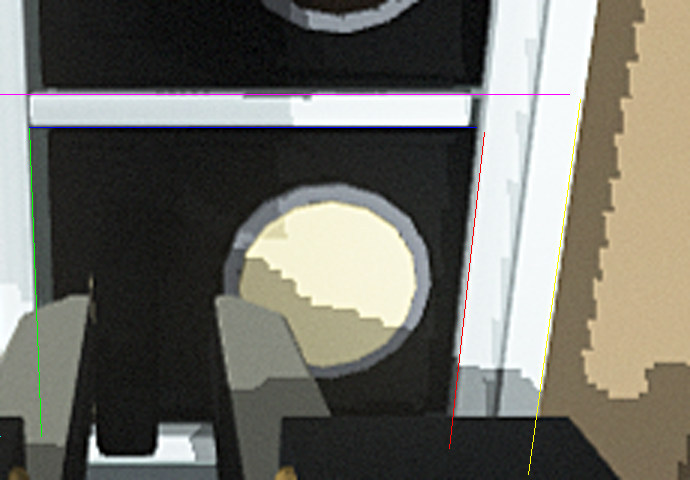

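Cream is seated (pellet x +10.9 mm, y −1 mm). Ochre next.

Call:
step_arm:
  deltas:
    - {"offset": [0,-0.3,-1],"roll": 0}
    - {"offset": [0,0,-5],"roll": 0}
    - {"offset": [-5.0,-0.6,-2.1],"roll": 0}
    - {"offset": [-5.0,-0.6,-2.1],"roll": 0}
    - {"offset": [-5.0,-0.6,-2.1],"roll": 0}
    - {"offset": [-5.0,-0.6,-2.1],"roll": 0}
    - {"offset": [-5.0,-0.6,-2.1],"roll": 0}
    - {"offset": [-5.0,-0.6,-2.1],"roll": 0}
    - {"offset": [-5.0,-0.6,-2.1],"roll": 0}
    - {"offset": [0,0,0],"roll": -0.095}
    - {"offset": [0,0,0],"roll": 0}
  fingers: 5

```text
t: 21.22
tool_pos: [0.5573, -0.2988, 0.2485]
orientation: [2.05, 2.379, 0.0]
force: [0.4, 0.8, -0.0]
opening: 0.0501
```

```bash
python3 - <<'E'
from h import *
st();p=shot('wrist','w14')
print([(round(d['score'],2),np.round(d['xy']),ray(p,d['xy'],0).round(4)[:2]) for d in cams.pinpoint(p,'tray_ochre')[:4]])
print(proj(p,[.607,-.313,0]),[(d['score'],d['xy']) for d in cams.silhouettes(p,'tray_ochre')])
f=fit(p,'tray_ochre',TRAY,[.607,-.313,.15]);print(f)
if f: off(tabtcp(f[0],.10),phi=np.pi/2+f[0][2])
E
```

```text
t 21.225 tcp [ 0.5573 -0.2988  0.2485] rv [2.05  2.379 0.   ] q [-0.573  0.207  1.349  0.     1.585 -0.722] F [ 0.4  0.8 -0. ] op 0.0501
[(0.95, array([315., 191.]), array([ 0.6116, -0.3185])), (0.83, array([ 47., 186.]), array([ 0.2378, -0.3674])), (0.71, array([422., 202.]), array([ 0.7661, -0.3111]))]
[312.58384702 186.90299584] [(0.88, [428.4, 206.2]), (0.8, [313.4, 189.0]), (0.61, [43.4, 186.7])]
(array([ 0.61038503, -0.31186575,  0.14732555]), np.float64(0.9778709951972764))
phi 1.7204 offset cm [-2.22  1.81 14.75] roll 0.002
```

Call:
step_arm:
  deltas:
    - {"offset": [-0.74,0.6,4.9],"roll": 0}
    - {"offset": [-0.74,0.6,4.9],"roll": 0}
    - {"offset": [-0.74,0.6,4.9],"roll": 0}
    - {"offset": [0,0,4],"roll": 0}
    - {"offset": [0,0,2.5],"roll": 0}
    - {"offset": [0,0,1.7],"roll": 0}
    - {"offset": [0,0,0],"roll": 0}

```text
t: 22.3
tool_pos: [0.5779, -0.3165, 0.0173]
orientation: [-2.047, -2.38, 0.001]
force: [0.3, -0.2, 0.1]
opening: 0.0497
```

Call:
step_arm:
  deltas:
    - {"offset": [0,0,0],"roll": 0}
    - {"offset": [0,0,0],"roll": 0}
    - {"offset": [0,0,0],"roll": 0}
    - {"offset": [0,0,0],"roll": 0}
    - {"offset": [0,0,0],"roll": 0}
  fingers: 0

```text
t: 22.92
tool_pos: [0.5788, -0.3177, 0.019]
orientation: [2.049, 2.381, -0.0]
force: [-0.3, 0.3, 2.9]
opening: 0.0121
```

Call:
step_arm:
  deltas:
    - {"offset": [0,0,-2],"roll": 0}
    - {"offset": [0,0,-3],"roll": 0}
    - {"offset": [0,0,-3],"roll": 0}
    - {"offset": [0,0,0],"roll": 0}

```text
t: 23.42
tool_pos: [0.581, -0.319, 0.1033]
orientation: [2.044, 2.376, 0.002]
force: [1.0, -0.0, -1.9]
opening: 0.0119
```

```bash
python3 - <<'E'
from h import *
st();off([*bay(1,-.0435),.06],phi=np.pi/2+ST[2])
E
```

```text
t 23.425 tcp [ 0.581  -0.319   0.1033] rv [2.044e+00 2.376e+00 2.000e-03] q [-0.579  0.366  1.427  0.     1.341 -0.729] F [ 1.  -0.  -1.9] op 0.0119
phi 1.7208 offset cm [28.83  3.44  4.21] roll 0.095
```

Call:
step_arm:
  deltas:
    - {"offset": [4.8,0.55,0],"roll": 0}
    - {"offset": [4.8,0.55,0],"roll": 0}
    - {"offset": [4.8,0.55,0],"roll": 0}
    - {"offset": [4.8,0.55,0],"roll": 0}
    - {"offset": [4.8,0.55,0],"roll": 0}
    - {"offset": [4.8,0.55,0],"roll": 0}
    - {"offset": [0,0,0],"roll": 0.095}
    - {"offset": [0,0,0],"roll": 0}
    - {"offset": [0,0,2.5],"roll": 0}
    - {"offset": [0,0,1.5],"roll": 0}
    - {"offset": [0,0,0],"roll": 0}

```text
t: 24.8
tool_pos: [0.5666, -0.0281, 0.0565]
orientation: [-2.157, -2.279, 0.004]
force: [-0.1, -0.7, -1.8]
opening: 0.0122
```

```bash
python3 - <<'E'
from h import *
p=chk(1,'tray_ochre');off([*bay(1,-.0435),.0405],phi=np.pi/2+ST[2])
M=R.from_euler('z',ST[2]).as_matrix()[:2,:2]
f=fit(p,'tray_ochre',TRAY,[*bay(1,-.0115),ST[2]],z=.041);print(f[1],(M.T@(f[0][:2]-bay(1))).round(4),f[0][2]-ST[2])
E
```

```text
t 24.8 tcp [ 0.5666 -0.0281  0.0565] rv [-2.157 -2.279  0.004] q [-0.14   0.184  1.736 -0.     1.226 -0.195] F [-0.1 -0.7 -1.8] op 0.0122
tcp in bay [-0.0491  0.0011]
pellet in bay 0.019 [ 0.0044 -0.0101] 0.61
pellet in bay 0.023 [ 0.0033 -0.0083] 0.61
phi 1.6258 offset cm [-0.1   0.39  1.82] roll -0.000
0.7618721550521057 [-0.0151  0.0037] 0.0007866311772546236
```

Call:
step_arm:
  deltas:
    - {"offset": [-0.2,0.38,1],"roll": 0}
    - {"offset": [0,0,0.8],"roll": 0}
    - {"offset": [0,0,0],"roll": 0}
    - {"offset": [0,0,0],"roll": 0}

```text
t: 25.45
tool_pos: [0.5721, -0.0296, 0.0405]
orientation: [-2.159, -2.282, 0.0]
force: [-0.2, -0.7, -1.0]
opening: 0.0121
```

Call:
step_arm:
  deltas:
    - {"offset": [0,0,0],"roll": 0}
    - {"offset": [0,0,0],"roll": 0}
    - {"offset": [0,0,0],"roll": 0}
  fingers: 2.2

```text
t: 25.82
tool_pos: [0.5724, -0.0297, 0.041]
orientation: [2.159, 2.281, 0.0]
force: [-1.1, 0.1, 0.5]
opening: 0.0218
```

```bash
python3 - <<'E'
from h import *
p=chk(1,'tray_ochre');overlay(p,1,(140,300,230,460),'o15')
E
```

```text
t 25.825 tcp [ 0.5724 -0.0297  0.041 ] rv [2.159 2.281 0.   ] q [-0.141  0.214  1.732 -0.     1.195 -0.196] F [-1.1  0.1  0.5] op 0.0218
tcp in bay [-0.0433 -0.0007]
pellet in bay 0.019 [0.002 0.001] 0.9
pellet in bay 0.023 [0.0011 0.0027] 0.9
```

Call:
step_arm:
  deltas:
    - {"offset": [0,0.4,0],"roll": 0}
    - {"offset": [0,0.4,0],"roll": 0}
    - {"offset": [0,0.4,0],"roll": 0}
    - {"offset": [0,0.35,0],"roll": 0}
    - {"offset": [0,0.0,0],"roll": 0}

```text
t: 26.55
tool_pos: [0.588, -0.0287, 0.0407]
orientation: [2.159, 2.282, 0.0]
force: [0.5, -0.0, 0.6]
opening: 0.022
```

```bash
python3 - <<'E'
from h import *
p=chk(1,'tray_ochre');overlay(p,1,(110,300,230,460),'o16')
E
```

```text
t 26.55 tcp [ 0.588  -0.0287  0.0407] rv [2.159 2.282 0.   ] q [-0.136  0.254  1.687  0.     1.201 -0.191] F [ 0.5 -0.   0.6] op 0.022
tcp in bay [-0.0277 -0.0007]
pellet in bay 0.019 [-0.      0.0847] 0.69
pellet in bay 0.023 [-0.0006  0.0846] 0.69
```

View pics/o16.png

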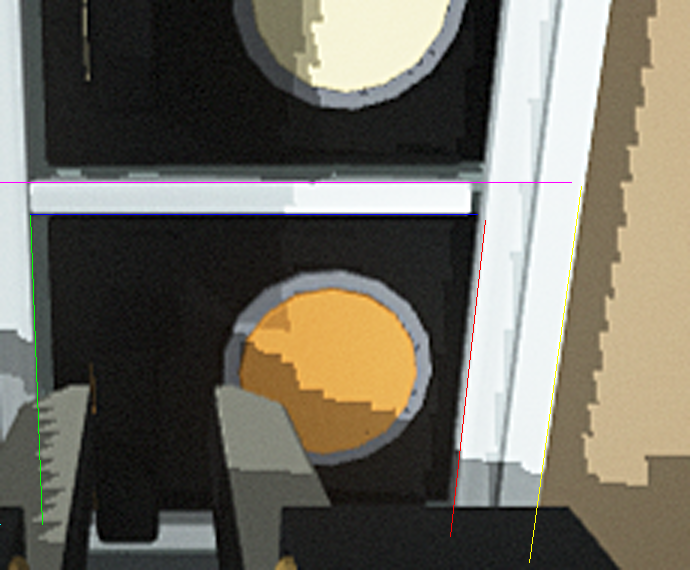

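Ochre is seated as well. I'll lift, re-measure all three seated pellets and the tile from above, then go view the pen.

Call:
step_arm:
  deltas:
    - {"offset": [0,-0.3,-1],"roll": 0}
    - {"offset": [0,0,-5],"roll": 0}
    - {"offset": [0,-1,-5],"roll": 0}
    - {"offset": [0,-1,-5],"roll": 0}
    - {"offset": [0,-1,-5],"roll": 0}
    - {"offset": [0,-1,-5],"roll": 0}
    - {"offset": [0,0,-5],"roll": 0}
    - {"offset": [0,0,0],"roll": 0}
  fingers: 5

```text
t: 27.65
tool_pos: [0.5462, -0.0314, 0.3573]
orientation: [2.154, 2.276, 0.009]
force: [-0.0, 0.8, -0.2]
opening: 0.0497
```

```bash
python3 - <<'E'
from h import *
st();M=R.from_euler('z',ST[2]).as_matrix()[:2,:2]
for cam in ['wrist','top']:
    p=shot(cam,'v17'+cam)
    for n,i in [('tray_dark',3),('tray_cream',2),('tray_ochre',1)]:
        f=fit(p,n,TRAY,[*bay(i),ST[2]],z=.01)
        if f: print(cam,n,round(f[1],3),(M.T@(f[0][:2]-bay(i))).round(4),round(f[0][2]-ST[2],3))
        print('  pel',[(M.T@(ray(p,d['xy'],.019)[:2]-bay(i))).round(4) for d in cams.pinpoint(p,n+'_pellet')[:3]])
    print('stage',fit(p,'stage',STAGE,ST),'tile',fit(p,'white_tile',TILE,[.447,-.0066,.04]),[ray(p,d['xy'],.014)[:2] for d in cams.pinpoint(p,'white_tile')[:1]])
E
```

```text
t 27.65 tcp [ 0.5462 -0.0314  0.3573] rv [2.154 2.276 0.009] q [-0.151 -0.038  1.412  0.     1.757 -0.206] F [-0.   0.8 -0.2] op 0.0497
wrist tray_dark 0.926 [-0.0019 -0.0006] 0.003
  pel [array([ 0.0108, -0.0021])]
wrist tray_cream 0.914 [-0.0018  0.0004] 0.001
  pel [array([ 0.0106, -0.0068]), array([-0.0021, -0.1559])]
wrist tray_ochre 0.915 [0.0005 0.0003] 0.003
  pel [array([0.0167, 0.0008])]
stage (array([0.61321344, 0.01389533, 0.05426655]), np.float64(0.48924872297038097)) tile (array([ 0.44633959, -0.00613911,  0.03532741]), np.float64(0.9471733086190918)) [array([ 0.44475278, -0.00447512])]
top tray_dark 0.154 [ 0.0032 -0.0003] 0.009
  pel [array([0.0129, 0.0021]), array([0.1635, 0.0697])]
top tray_cream 0.734 [-0.0027  0.0007] 0.048
  pel [array([0.0089, 0.0146]), array([-0.1595, -0.0515])]
  pel [array([-0.4056, -0.3004]), array([ 0.137 , -0.2871]), array([0.167 , 0.2315])]
stage (array([0.61380892, 0.01918354, 0.03995652]), np.float64(0.1123604846922869)) tile None [array([0.4546207 , 0.42467436])]
```

Call:
step_arm:
  deltas:
    - {"offset": [-5.0,-1.1,0],"roll": 0}
    - {"offset": [-5.0,-1.1,0],"roll": 0}
    - {"offset": [-5.0,-1.1,0],"roll": 0}
    - {"offset": [-5.0,-1.1,0],"roll": 0}
    - {"offset": [-5.0,-1.1,0],"roll": 0}
    - {"offset": [-5.0,-1.1,0],"roll": 0}
    - {"offset": [-5.0,-1.1,0],"roll": 0}
    - {"offset": [-5.0,-1.1,0],"roll": 0}
    - {"offset": [-5.0,-1.1,0],"roll": 0}
    - {"offset": [0,0,0],"roll": 0}

```text
t: 29.9
tool_pos: [0.4688, -0.4891, 0.3484]
orientation: [-2.162, -2.275, 0.001]
force: [-0.2, 0.1, -0.2]
opening: 0.0502
```

```bash
cat >> h.py <<'E'
PEN=[box(-.009,.009,-.009,.009,.006,.086),np.array([[.018*np.cos(a),.018*np.sin(a),z] for a in np.linspace(0,6.28,25) for z in(0,.006)])]
E
python3 - <<'E'
from h import *
st();p=shot('wrist','w18')
for th,z in [('pen',.07),('stand_hole',.07)]: print(th,[(round(d['score'],2),np.round(d['xy']),ray(p,d['xy'],z).round(4)[:2]) for d in cams.pinpoint(p,th)[:2]])
for a in(0.1,-.15,.4): print(fit(p,'pen',PEN,[.466,-.42,a],z=.07))
c=proj(p,[.466,-.42,.1]).astype(int);print(c);r0=max(c[1]-75,0);c0=max(c[0]-75,0)
v=p['pixels'][r0:r0+150,c0:c0+150];cv2.imwrite('pics/c18.png',cv2.resize(v,(600,600),interpolation=cv2.INTER_CUBIC)[:,:,::-1]);print(r0,c0)
E
```

```text
t 29.9 tcp [ 0.4688 -0.4891  0.3484] rv [-2.162e+00 -2.275e+00  1.000e-03] q [-8.820e-01  3.400e-01  1.013e+00 -1.000e-03  1.792e+00 -9.330e-01] F [-0.2  0.1 -0.2] op 0.0502
pen [(0.73, array([282., 120.]), array([ 0.4677, -0.4197]))]
stand_hole []
(array([ 0.47014143, -0.42169428,  0.18457316]), np.float64(0.9218048182931808))
(array([ 0.46988659, -0.42176099, -0.1031004 ]), np.float64(0.92443170182265))
(array([ 0.46996188, -0.4217353 ,  0.44544606]), np.float64(0.9242424242424242))
[280 120]
45 205
```

View pics/c18.png

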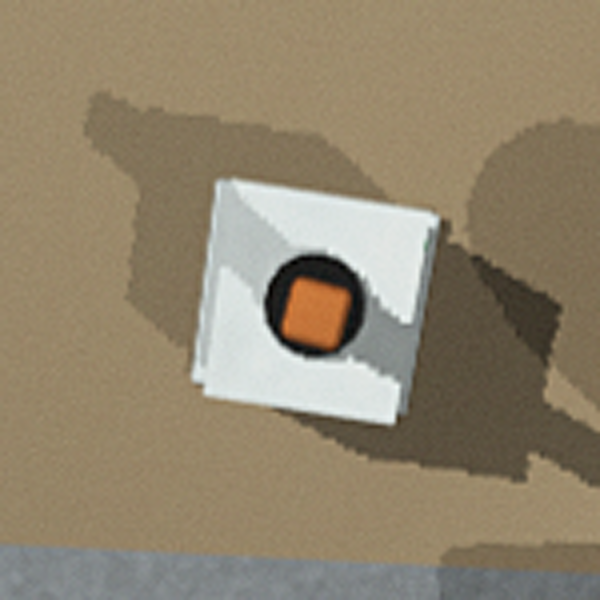

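The pen stands upright in its stand: collar at (315,305), orange top square at (317,313), turned clockwise about 9° in the image. I'll get its yaw from the orange mask.

```bash
python3 - <<'E'
from h import *
p=shot('wrist');v=p['pixels'][85:145,250:320]
v=cv2.resize(v,None,fx=6,fy=6,interpolation=cv2.INTER_CUBIC)
h=cv2.cvtColor(v,cv2.COLOR_RGB2HSV);m=((h[...,0]<16)&(h[...,1]>140)&(h[...,2]>130)).astype(np.uint8)
c=max(cv2.findContours(m,0,1)[0],key=cv2.contourArea);r=cv2.minAreaRect(c);print(r)
B=(cv2.boxPoints(r)+.5)/6-.5+[250,85];W=np.array([ray(p,b,.156)[:2] for b in B]);print(W.mean(0))
for k in range(2):
    d=W[k+1]-W[k];print(np.linalg.norm(d),np.degrees(np.arctan2(d[1],d[0])))
# dark collar
m2=((h[...,2]<60)|(m>0)).astype(np.uint8);c=max(cv2.findContours(m2,0,1)[0],key=cv2.contourArea);(x,y),rad=cv2.minEnclosingCircle(c)
mm=cv2.moments(c);xy=(np.array([mm['m10'],mm['m01']])/mm['m00']+.5)/6-.5+[250,85];print('collar',ray(p,xy,.075)[:2],rad)
M=np.array([r_:=0])
off([.4680,-.4215,.106],phi=np.pi/2-.1)
E
```

```text
((185.1468505859375, 251.66493225097656), (86.32954406738281, 89.16193389892578), 16.313852310180664)
[ 0.4694042  -0.42105231]
0.016709926635818405 76.09301859067985
0.01651161291604482 -12.50691046069684
collar [ 0.4700411  -0.41711338] 77.43431854248047
phi 1.6274 offset cm [6.360e+00 1.000e-02 2.454e+01] roll 0.157
```

Call:
step_arm:
  deltas:
    - {"offset": [1.59,0.05,3.5],"roll": 0}
    - {"offset": [1.59,0.05,3.5],"roll": 0}
    - {"offset": [1.59,0.05,3.5],"roll": 0}
    - {"offset": [1.59,0.05,3.5],"roll": 0}
    - {"offset": [0,0,0],"roll": 0.128}
    - {"offset": [0,0,0],"roll": 0.128}
    - {"offset": [0,0,0],"roll": 0}
    - {"offset": [0,0,0],"roll": 0}
  fingers: 5
  grip_force: 20

```text
t: 31.25
tool_pos: [0.4694, -0.422, 0.2111]
orientation: [2.429, 1.991, 0.0]
force: [0.7, -1.5, 0.1]
opening: 0.0501
```

```bash
python3 - <<'E'
from h import *
st();off([.4697,-.4215,.106],phi=np.pi/2-.2)
E
```

```text
t 31.25 tcp [ 0.4694 -0.422   0.2111] rv [2.429 1.991 0.   ] q [-0.813  0.217  1.406  0.     1.519 -0.616] F [ 0.7 -1.5  0.1] op 0.0501
phi 1.3732 offset cm [6.000e-02 1.000e-02 1.051e+01] roll 0.002
```

Call:
step_arm:
  deltas:
    - {"offset": [0,0,4],"roll": 0}
    - {"offset": [0,0,4],"roll": 0}
    - {"offset": [0,0,2.5],"roll": 0}
    - {"offset": [0,0,0],"roll": 0}
    - {"offset": [0,0,0],"roll": 0}

```text
t: 31.88
tool_pos: [0.4698, -0.4229, 0.1072]
orientation: [2.431, 1.987, 0.0]
force: [-0.7, 0.0, 0.5]
opening: 0.0502
```

Call:
step_arm:
  deltas:
    - {"offset": [0,0,0],"roll": 0}
    - {"offset": [0,0,0],"roll": 0}
    - {"offset": [0,0,0],"roll": 0}
    - {"offset": [0,0,0],"roll": 0}
    - {"offset": [0,0,0],"roll": 0}
  fingers: 0

```text
t: 32.5
tool_pos: [0.4691, -0.4223, 0.1058]
orientation: [2.433, 1.987, -0.0]
force: [-0.2, -0.3, 1.6]
opening: 0.018
```

```bash
python3 - <<'E'
from h import *
st()
E
```

```text
t 32.5 tcp [ 0.4691 -0.4223  0.1058] rv [ 2.433  1.987 -0.   ] q [-0.814  0.289  1.516 -0.     1.336 -0.613] F [-0.2 -0.3  1.6] op 0.018
```

Call:
step_arm:
  deltas:
    - {"offset": [0,0,-2],"roll": 0}
    - {"offset": [0,0,-3],"roll": 0}
    - {"offset": [0,0,-3],"roll": 0}
    - {"offset": [0,0,-1],"roll": 0}
    - {"offset": [0,0,0],"roll": 0}
    - {"offset": [0,0,0],"roll": 0}

```text
t: 33.25
tool_pos: [0.4686, -0.4217, 0.194]
orientation: [-2.431, -1.986, 0.0]
force: [0.5, -0.0, -1.6]
opening: 0.018
```

```bash
python3 - <<'E'
from h import *
s=st();off([.447,-.0065,s['tool_pos'][2]]);print(R.from_rotvec(s['orientation']).as_matrix()[:,2])
E
```

```text
t 33.25 tcp [ 0.4686 -0.4217  0.194 ] rv [-2.431 -1.986  0.   ] q [-0.814  0.226  1.426  0.     1.492 -0.613] F [ 0.5 -0.  -1.6] op 0.018
phi 1.3698 offset cm [ 40.25 -10.4    0.08] 
[-0.00158954  0.00172793 -0.99999724]
```

The pen is held square (opening 18.0 mm) and out of the stand. On to the white tile.

Call:
step_arm:
  deltas:
    - {"offset": [4.47,-1.15,0],"roll": 0}
    - {"offset": [4.47,-1.15,0],"roll": 0}
    - {"offset": [4.47,-1.15,0],"roll": 0}
    - {"offset": [4.47,-1.15,0],"roll": 0}
    - {"offset": [4.47,-1.15,0],"roll": 0}
    - {"offset": [4.47,-1.15,0],"roll": 0}
    - {"offset": [4.47,-1.15,0],"roll": 0}
    - {"offset": [4.47,-1.15,0],"roll": 0}
    - {"offset": [4.47,-1.15,0],"roll": 0}
    - {"offset": [0,0,4],"roll": 0}
    - {"offset": [0,0,3],"roll": 0}
    - {"offset": [0,0,0],"roll": 0}

```text
t: 34.75
tool_pos: [0.4449, -0.0069, 0.122]
orientation: [-2.429, -1.984, 0.008]
force: [0.8, 0.3, 0.1]
opening: 0.0177
```

```bash
python3 - <<'E'
from h import *
s=st();off([.4467,-.0064,.107])
p=shot('wrist');z=s['tool_pos'][2]-.091
print(z,[(d['score'],ray(p,d['xy'],z).round(4)) for d in cams.pinpoint(p,'nose_tip')[:2]])
print([(d['score'],ray(p,d['xy'],.014).round(4)) for d in cams.pinpoint(p,'white_tile')[:2]],fit(p,'white_tile',TILE,[.4467,-.0064,.036]))
v=p['pixels'][120:330,180:400];cv2.imwrite('pics/c20.png',cv2.resize(v,None,fx=2.7,fy=2.7,interpolation=cv2.INTER_CUBIC)[:,:,::-1])
E
```

```text
t 34.75 tcp [ 0.4449 -0.0069  0.122 ] rv [-2.429 -1.984  0.008] q [-0.131 -0.226  2.012 -0.     1.363  0.07 ] F [0.8 0.3 0.1] op 0.0177
phi 1.3702 offset cm [0.08 0.18 1.5 ] 
0.03100389623917635 []
[(0.92, array([ 0.4458, -0.0033,  0.014 ]))] (array([ 0.4462218 , -0.00646189,  0.05298336]), np.float64(0.7093269366445605))
```

View pics/c20.png

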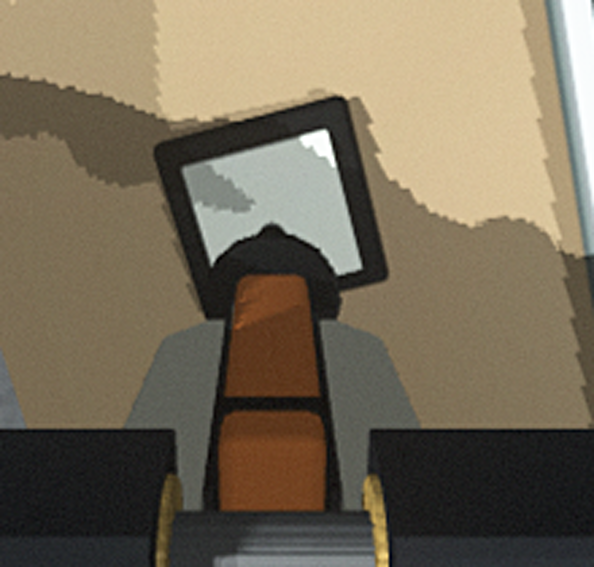

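The pen's nose (crop (272,228)) stands over the middle of the tile (about (268,214)), still 17 mm above it. I'll press about 3-4 mm.

Call:
step_arm:
  deltas:
    - {"offset": [0.05,0.1,1],"roll": 0}
    - {"offset": [0,0,0.5],"roll": 0}
    - {"offset": [0,0,0.3],"roll": 0}
    - {"offset": [0,0,0.25],"roll": 0}
    - {"offset": [0,0,0],"roll": 0}
    - {"offset": [0,0,0],"roll": 0}
    - {"offset": [0,0,0],"roll": 0}

```text
t: 35.83
tool_pos: [0.4492, -0.0071, 0.1053]
orientation: [2.433, 1.987, 0.0]
force: [0.4, 0.5, -0.8]
opening: 0.0177
```

```bash
python3 - <<'E'
from h import *
for _ in range(3): 
    s=st(); p=shot('wrist')
E
```

```text
t 35.825 tcp [ 0.4492 -0.0071  0.1053] rv [2.433 1.987 0.   ] q [-0.13  -0.204  2.025 -0.     1.32   0.071] F [ 0.4  0.5 -0.8] op 0.0177
t 35.875 tcp [ 0.4492 -0.0071  0.1053] rv [2.433 1.987 0.   ] q [-0.13  -0.204  2.025 -0.     1.32   0.071] F [-1.1  0.4 -0.5] op 0.0174
t 35.925 tcp [ 0.4492 -0.0071  0.1052] rv [2.433 1.987 0.   ] q [-0.13  -0.204  2.025 -0.     1.32   0.071] F [-0.9 -0.1 -1.4] op 0.0179
```

Call:
step_arm:
  deltas:
    - {"offset": [0.05,-0.2,0.15],"roll": 0}
    - {"offset": [0,0,0.15],"roll": 0}
    - {"offset": [0,0,0],"roll": 0}
    - {"offset": [0,0,0],"roll": 0}
    - {"offset": [0,0,0],"roll": 0}

```text
t: 36.6
tool_pos: [0.4475, -0.0063, 0.1023]
orientation: [2.433, 1.987, 0.001]
force: [1.8, -0.3, 2.1]
opening: 0.018
```

```bash
python3 - <<'E'
from h import *
F=[]
for _ in range(4): 
    s=robot.read_state();F.append(s['force'][2]); p=shot('wrist')
st();print(F)
E
```

```text
t 36.8 tcp [ 0.4474 -0.0063  0.1023] rv [2.433 1.987 0.   ] q [-0.129 -0.206  2.032  0.     1.314  0.072] F [1.6 0.1 1.7] op 0.0179
[np.float64(2.0724683261484804), np.float64(0.6817305652721583), np.float64(1.5223986468329138), np.float64(1.3167407861190084)]
```

There is about 2.6 N on the tile with the TCP within 1 mm of its middle. Next is the cream pellet.

Call:
step_arm:
  deltas:
    - {"offset": [0,0,-2],"roll": 0}
    - {"offset": [0,0,-5],"roll": 0}
    - {"offset": [0,0,0],"roll": 0}
    - {"offset": [0,0,0],"roll": 0}

```text
t: 37.3
tool_pos: [0.4466, -0.0061, 0.1712]
orientation: [-2.432, -1.987, 0.002]
force: [-1.3, 0.2, -1.9]
opening: 0.0179
```

```bash
python3 - <<'E'
from h import *
print(bay(2,.0105),bay(1,.011),bay(3,.0105));off([*bay(2,.0105),.13]);
p=shot('top','t22')
M=R.from_euler('z',ST[2]).as_matrix()[:2,:2]
for n,i in [('tray_dark',3),('tray_cream',2),('tray_ochre',1)]:
    print(n,[(round(d['score'],2),(M.T@(ray(p,d['xy'],.019)[:2]-bay(i))).round(4)) for d in cams.pinpoint(p,n+'_pellet')[:3]])
E
```

```text
[0.62162196 0.05591686] [ 0.6266453  -0.02593066] [0.61709785 0.13779196]
phi 1.3698 offset cm [ 9.57 15.92  4.09] 
tray_dark [(0.56, array([0.0031, 0.0003])), (0.32, array([-0.1721, -0.2324]))]
tray_cream []
tray_ochre [(0.9, array([ 0.145 , -0.2851])), (0.78, array([-0.4027, -0.3042]))]
```

Call:
step_arm:
  deltas:
    - {"offset": [2.39,3.98,0],"roll": 0}
    - {"offset": [2.39,3.98,0],"roll": 0}
    - {"offset": [2.39,3.98,0],"roll": 0}
    - {"offset": [2.39,3.98,0],"roll": 0}
    - {"offset": [0,0,2.5],"roll": 0}
    - {"offset": [0,0,2],"roll": 0}
    - {"offset": [0,0,0],"roll": 0}
    - {"offset": [0,0,0],"roll": 0}

```text
t: 38.5
tool_pos: [0.6222, 0.0554, 0.1277]
orientation: [2.433, 1.987, 0.0]
force: [0.1, 0.6, -1.1]
opening: 0.018
```

```bash
python3 - <<'E'
from h import *
st();off([*bay(2,.0105),.107]);p=shot('wrist','w23')
M=R.from_euler('z',ST[2]).as_matrix()[:2,:2]
for n,i in [('tray_dark',3),('tray_cream',2),('tray_ochre',1)]:
    print(n,[(round(d['score'],2),(M.T@(ray(p,d['xy'],.019)[:2]-bay(i))).round(4)) for d in cams.pinpoint(p,n+'_pellet')[:3]])
    f=fit(p,n,TRAY,[*bay(i),ST[2]],z=.01)
    if f: print(round(f[1],3),(M.T@(f[0][:2]-bay(i))).round(4),round(f[0][2]-ST[2],3))
E
```

```text
t 38.5 tcp [0.6222 0.0554 0.1277] rv [2.433 1.987 0.   ] q [ 0.007  0.253  1.518 -0.     1.37   0.208] F [ 0.1  0.6 -1.1] op 0.018
phi 1.3694 offset cm [ 0.04 -0.07  2.07] 
tray_dark [(0.83, array([0.0115, 0.0003]))]
0.902 [-0.0037 -0.0011] 0.002
tray_cream [(0.88, array([0.0099, 0.0004])), (0.5, array([-0.1343,  0.0683]))]
0.733 [-0.0005  0.0008] -0.002
tray_ochre [(0.5, array([-0.1576,  0.0372]))]
0.013 [-0.0057 -0.0003] -0.015
```

Call:
step_arm:
  deltas:
    - {"offset": [0,-0.07,1],"roll": 0}
    - {"offset": [0,0,0.5],"roll": 0}
    - {"offset": [0,0,0.3],"roll": 0}
    - {"offset": [0,0,0.3],"roll": 0}
    - {"offset": [0,0,0],"roll": 0}
    - {"offset": [0,0,0],"roll": 0}
    - {"offset": [0,0,0],"roll": 0}

```text
t: 39.72
tool_pos: [0.6218, 0.0558, 0.1064]
orientation: [2.433, 1.987, 0.001]
force: [-1.6, 0.3, 1.9]
opening: 0.0178
```

```bash
cat >> h.py <<'E'
def press():
    F=[]
    for _ in range(4):
        s=robot.read_state();F.append(s['force'][2]);shot('wrist')
    st();print(np.round(F,1),np.mean(F)+1.1)
E
python3 -c "
from h import *
press()"
```

```text
t 39.925 tcp [0.6218 0.0558 0.1063] rv [2.433 1.987 0.   ] q [0.007 0.271 1.538 0.    1.333 0.208] F [-1.4  1.   1.7] op 0.018
[1.9 2.6 1.5 0.7] 2.7875943972590105
```

The reading on cream shows about 2.8 N. Next is ochre.

Call:
step_arm:
  deltas:
    - {"offset": [0,0,-3],"roll": 0}
    - {"offset": [-3.95,1.05,0],"roll": 0}
    - {"offset": [-3.95,1.05,0],"roll": 0}
    - {"offset": [0,0,1],"roll": 0}
    - {"offset": [0,0,0],"roll": 0}
    - {"offset": [0,0,0],"roll": 0}

```text
t: 40.67
tool_pos: [0.6262, -0.0247, 0.1258]
orientation: [-2.432, -1.988, 0.0]
force: [0.8, -0.3, -0.7]
opening: 0.018
```

```bash
python3 - <<'E'
from h import *
st();off([*bay(1,.011),.1065]);p=shot('wrist','w24')
M=R.from_euler('z',ST[2]).as_matrix()[:2,:2]
for n,i in [('tray_dark',3),('tray_cream',2),('tray_ochre',1)]:
    print(n,[(round(d['score'],2),(M.T@(ray(p,d['xy'],.019)[:2]-bay(i))).round(4)) for d in cams.pinpoint(p,n+'_pellet')[:3]])
E
```

```text
t 40.675 tcp [ 0.6262 -0.0247  0.1258] rv [-2.432 -1.988  0.   ] q [-0.121  0.261  1.512  0.     1.369  0.078] F [ 0.8 -0.3 -0.7] op 0.018
phi 1.3709 offset cm [-0.11  0.07  1.93] 
tray_dark [(0.81, array([0.0128, 0.0002])), (0.42, array([-0.155 , -0.1306]))]
tray_cream [(0.85, array([ 0.011 , -0.0006]))]
tray_ochre [(0.58, array([ 0.0134, -0.0002])), (0.57, array([ 0.1455, -0.2742])), (0.17, array([0.0026, 0.0454]))]
```

Call:
step_arm:
  deltas:
    - {"offset": [-0.1,0.1,0.9],"roll": 0}
    - {"offset": [0,0,0.5],"roll": 0}
    - {"offset": [0,0,0.3],"roll": 0}
    - {"offset": [0,0,0.25],"roll": 0}
    - {"offset": [0,0,0],"roll": 0}
    - {"offset": [0,0,0],"roll": 0}
    - {"offset": [0,0,0],"roll": 0}

```text
t: 41.75
tool_pos: [0.6273, -0.027, 0.1069]
orientation: [2.433, 1.987, 0.0]
force: [-1.6, 0.1, 1.2]
opening: 0.0178
```

```bash
python3 -c "
from h import *
press();off([*bay(3,.011),.13])"
```

```text
t 41.95 tcp [ 0.6273 -0.027   0.1068] rv [2.433 1.987 0.   ] q [-0.125  0.279  1.526  0.     1.336  0.076] F [-1.4  0.6  2.1] op 0.0182
[1.2 0.8 1.8 1.8] 2.5166265540417765
phi 1.3697 offset cm [15.96 -4.24 -2.32]
```

The reading on ochre shows about 2.5 N. Next is dark.

Call:
step_arm:
  deltas:
    - {"offset": [0,0,-3],"roll": 0}
    - {"offset": [5.32,-1.41,0],"roll": 0}
    - {"offset": [5.32,-1.41,0],"roll": 0}
    - {"offset": [5.32,-1.42,0],"roll": 0}
    - {"offset": [0,0,1],"roll": 0}
    - {"offset": [0,0,0],"roll": 0}
    - {"offset": [0,0,0],"roll": 0}

```text
t: 42.82
tool_pos: [0.6177, 0.1365, 0.1264]
orientation: [2.434, 1.986, -0.001]
force: [0.4, -0.1, -0.9]
opening: 0.0178
```

```bash
python3 - <<'E'
from h import *
st();off([*bay(3,.011),.1065]);p=shot('wrist','w25')
M=R.from_euler('z',ST[2]).as_matrix()[:2,:2]
for n,i in [('tray_dark',3)]:
    print(n,[(round(d['score'],2),(M.T@(ray(p,d['xy'],.019)[:2]-bay(i))).round(4)) for d in cams.pinpoint(p,n+'_pellet')[:3]])
E
```

```text
t 42.825 tcp [0.6177 0.1365 0.1264] rv [ 2.434e+00  1.986e+00 -1.000e-03] q [ 0.137  0.275  1.494 -0.     1.373  0.339] F [ 0.4 -0.1 -0.9] op 0.0178
phi 1.3684 offset cm [ 0.12 -0.03  1.99] 
tray_dark [(0.75, array([0.0113, 0.0018])), (0.69, array([ 0.002 , -0.1571])), (0.36, array([ 0.0021, -0.0265]))]
```

Call:
step_arm:
  deltas:
    - {"offset": [0.1,0,0.9],"roll": 0}
    - {"offset": [0,0,0.5],"roll": 0}
    - {"offset": [0,0,0.3],"roll": 0}
    - {"offset": [0,0,0.3],"roll": 0}
    - {"offset": [0,0,0],"roll": 0}
    - {"offset": [0,0,0],"roll": 0}
    - {"offset": [0,0,0],"roll": 0}

```text
t: 43.8
tool_pos: [0.6179, 0.1389, 0.1069]
orientation: [2.433, 1.987, 0.0]
force: [-2.4, -1.3, 1.3]
opening: 0.0178
```

```bash
python3 -c "
from h import *
press();off([.4693,-.4226,.2])"
```

```text
t 44.0 tcp [0.6178 0.1389 0.1068] rv [2.433 1.987 0.   ] q [0.14  0.293 1.51  0.    1.338 0.341] F [-2.5 -0.8  1. ] op 0.0173
[1.3 1.6 1.6 1.4] 2.5593355937231728
phi 1.3698 offset cm [-57.98  -3.35  -9.33]
```

Call:
step_arm:
  deltas:
    - {"offset": [0,0,-4],"roll": 0}
    - {"offset": [0,0,-5.3],"roll": 0}
    - {"offset": [0,0,0],"roll": 0}

```text
t: 44.38
tool_pos: [0.6211, 0.1395, 0.2059]
orientation: [2.429, 1.984, 0.014]
force: [1.0, -0.4, -0.8]
opening: 0.018
```

Call:
step_arm:
  deltas:
    - {"offset": [-5.27,-0.3,0],"roll": 0}
    - {"offset": [-5.27,-0.3,0],"roll": 0}
    - {"offset": [-5.27,-0.3,0],"roll": 0}
    - {"offset": [-5.27,-0.3,0],"roll": 0}
    - {"offset": [-5.27,-0.3,0],"roll": 0}
    - {"offset": [-5.27,-0.3,0],"roll": 0}
    - {"offset": [-5.27,-0.3,0],"roll": 0}
    - {"offset": [-5.27,-0.3,0],"roll": 0}
    - {"offset": [-5.27,-0.3,0],"roll": 0}
    - {"offset": [-5.27,-0.3,0],"roll": 0}
    - {"offset": [-5.27,-0.3,0],"roll": 0}
    - {"offset": [0,0,0],"roll": 0}

```text
t: 45.88
tool_pos: [0.4676, -0.4256, 0.1977]
orientation: [-2.436, -1.981, 0.001]
force: [-1.2, 1.5, -1.9]
opening: 0.0178
```

Call:
step_arm:
  deltas:
    - {"offset": [0,0,0],"roll": 0}
    - {"offset": [0,0,0],"roll": 0}

```text
t: 46.12
tool_pos: [0.4702, -0.4212, 0.1991]
orientation: [-2.431, -1.989, -0.0]
force: [-0.2, -0.7, -0.7]
opening: 0.0178
```

```bash
python3 -c "
from h import *
st();off([.4693,-.4226,.106],phi=1.3698)"
```

```text
t 46.125 tcp [ 0.4702 -0.4212  0.1991] rv [-2.431 -1.989 -0.   ] q [-0.812  0.224  1.419  0.     1.499 -0.612] F [-0.2 -0.7 -0.7] op 0.0178
phi 1.3712 offset cm [-0.16 -0.05  9.31] roll 0.001
```

Call:
step_arm:
  deltas:
    - {"offset": [-0.14,-0.06,0],"roll": 0}
    - {"offset": [0,0,2],"roll": 0}
    - {"offset": [0,0,2],"roll": 0}
    - {"offset": [0,0,2],"roll": 0}
    - {"offset": [0,0,0],"roll": 0}
    - {"offset": [0,0,0],"roll": 0}

```text
t: 46.88
tool_pos: [0.4688, -0.424, 0.1397]
orientation: [2.433, 1.987, -0.0]
force: [0.7, 0.6, -1.2]
opening: 0.0178
```

```bash
python3 -c "
from h import *
st();off([.4693,-.4226,.1065],phi=1.3698)"
```

```text
t 46.875 tcp [ 0.4688 -0.424   0.1397] rv [ 2.433  1.987 -0.   ] q [-0.816  0.263  1.484 -0.     1.395 -0.615] F [ 0.7  0.6 -1.2] op 0.0178
phi 1.3697 offset cm [0.14 0.02 3.32] roll -0.000
```

Call:
step_arm:
  deltas:
    - {"offset": [0.14,0.02,0.5],"roll": 0}
    - {"offset": [0,0,1],"roll": 0}
    - {"offset": [0,0,1],"roll": 0}
    - {"offset": [0,0,0.6],"roll": 0}
    - {"offset": [0,0,0.15],"roll": 0}
    - {"offset": [0,0,0],"roll": 0}
    - {"offset": [0,0,0],"roll": 0}

```text
t: 47.75
tool_pos: [0.4695, -0.4227, 0.1076]
orientation: [2.433, 1.987, 0.0]
force: [-0.2, 0.1, -0.4]
opening: 0.0177
```

```bash
python3 -c "
from h import *
press()"
```

```text
t 47.95 tcp [ 0.4694 -0.4226  0.1074] rv [2.433 1.987 0.   ] q [-0.814  0.288  1.514  0.     1.339 -0.613] F [-1.3  0.8 -1.4] op 0.0178
[-0.4 -0.5 -1.1 -0.6] 0.4457384951755936
```

Call:
step_arm:
  deltas:
    - {"offset": [0,0,0.1],"roll": 0}
    - {"offset": [0,0,0],"roll": 0}
    - {"offset": [0,0,0],"roll": 0}

```text
t: 48.32
tool_pos: [0.4692, -0.4225, 0.1061]
orientation: [-2.433, -1.987, 0.0]
force: [0.3, -1.4, -0.9]
opening: 0.0178
```

Call:
step_arm:
  deltas:
    - {"offset": [0,0,0],"roll": 0}
    - {"offset": [0,0,0],"roll": 0}
    - {"offset": [0,0,0],"roll": 0}
    - {"offset": [0,0,0],"roll": 0}
  fingers: 5

```text
t: 48.82
tool_pos: [0.4693, -0.4225, 0.1062]
orientation: [2.433, 1.987, 0.0]
force: [-0.4, 0.5, -0.0]
opening: 0.0491
```

Call:
step_arm:
  deltas:
    - {"offset": [0,0,-4],"roll": 0}
    - {"offset": [0,0,-5],"roll": 0}
    - {"offset": [0,0,-5],"roll": 0}
    - {"offset": [0,0,-5],"roll": 0}
    - {"offset": [-5,0,-3],"roll": 0}
    - {"offset": [-2,0,-2],"roll": 0}
    - {"offset": [0,0,0],"roll": 0}
    - {"offset": [0,0,0],"roll": 0}

```text
t: 49.82
tool_pos: [0.4554, -0.4902, 0.3448]
orientation: [-2.431, -1.987, -0.001]
force: [0.4, 0.8, 0.3]
opening: 0.0502
```

```bash
python3 - <<'E'
from h import *
st();p=shot('wrist','w26')
print([(round(d['score'],2),ray(p,d['xy'],.07)[:2]) for d in cams.pinpoint(p,'pen')[:1]],fit(p,'pen',PEN,[.4697,-.4217,-.2],z=.07))
t=shot('top');c=proj(t,[.55,-.1,0]).astype(int)
a=cv2.resize(t['pixels'][60:270,110:480],(740,420),interpolation=cv2.INTER_CUBIC)
q=proj(p,[.4697,-.4217,.1]).astype(int);r0=max(q[1]-45,0);c0=max(q[0]-100,0)
b=cv2.resize(p['pixels'][r0:r0+45+45,c0:c0+370],(740,180),interpolation=cv2.INTER_CUBIC)
cv2.imwrite('pics/f27.png',np.vstack([a,b])[:,:,::-1])
M=R.from_euler('z',ST[2]).as_matrix()[:2,:2]
for n,i in [('tray_dark',3),('tray_cream',2),('tray_ochre',1)]:
    f=fit(t,n,TRAY,[*bay(i),ST[2]],z=.01)
    if f: print(n,round(f[1],3),(M.T@(f[0][:2]-bay(i))).round(4),round(f[0][2]-ST[2],3))
print([(n,[ray(t,d['xy'],0)[:2].round(3) for d in cams.pinpoint(t,n)[:2]]) for n in ['jar','dish','shell','tweezers0']])
E
```

```text
t 49.825 tcp [ 0.4554 -0.4902  0.3448] rv [-2.431e+00 -1.987e+00 -1.000e-03] q [-0.899  0.313  1.052  0.     1.779 -0.698] F [0.4 0.8 0.3] op 0.0502
[(0.83, array([ 0.47198872, -0.42132437]))] (array([ 0.47156346, -0.42219508, -0.14909194]), np.float64(0.9506028782574873))
tray_dark 0.9 [-0.0018 -0.0014] 0.002
tray_cream 0.904 [-0.0029  0.001 ] 0.028
tray_ochre 0.868 [-0.0013  0.002 ] -0.01
[('jar', [array([ 0.63 , -0.438]), array([0.623, 0.14 ])]), ('dish', [array([0.459, 0.426]), array([ 0.619, -0.113])]), ('shell', [array([ 0.456, -0.109])]), ('tweezers0', [array([0.456, 0.121])])]
```

View pics/f27.png

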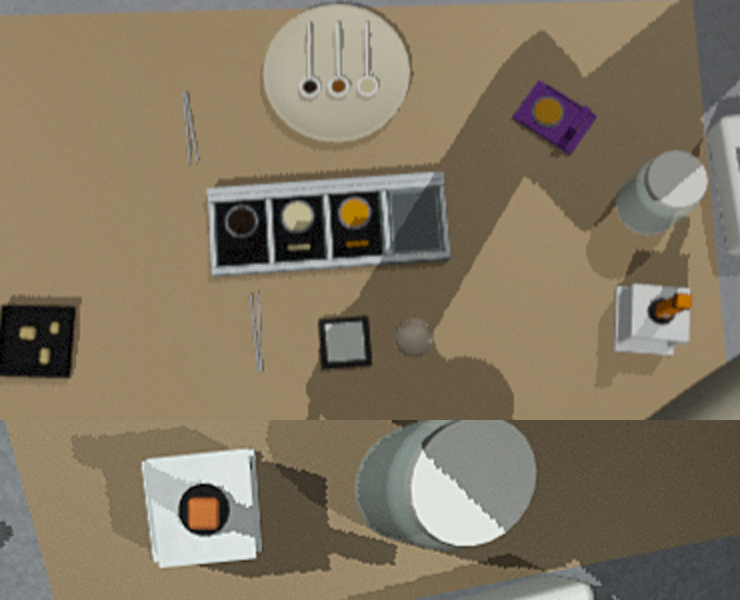

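The final view shows all three trays in bays 1-3, the pen upright in its stand, the bystanders in place, and no fourth tray. Handing in.

```bash
python3 -c "
from h import *
print(robot.close_job());st()"
```

```text
the job is handed in; nothing more can be done
None
the job is handed in; nothing more can be done
```

The job is handed in at about 50 s of the 210 s. All three trays are in bays, the tile and pellets are read in order, and the pen is back in its stand. The hand-in gave no verdict.

- **Trays:** only cream, ochre and dark were present; I saw no russet tray. Dark went into bay 3, cream into bay 2 and ochre into bay 1. I could not tilt the tool, so I released each tray on the sill. It tipped its far edge down to the floor, and I pushed the tab until it slid under the lip and dropped flat.
- **Readings:** I touched the tile, then cream, ochre and dark, with about 2.5–2.8 N each. The tool was within about 2 mm of each middle.
- **Last checks:**
  - Each tray was within about 3 mm of its bay centre.
  - The pen was upright, within about 2–3 mm of where it first hung.
  - The jar, dish and shell were within about 12 mm of where they started, about the accuracy of the top view.
  - The tweezers looked unmoved in the picture.
- **Weaker checks:** flatness was judged only from pictures, with no direct height measurement. The last top-view fit gave cream a 0.028 rad turn, against at most 0.002 rad from the nearer wrist view; I put that down to top-view noise. A few network detections along the way were clearly wrong or low-scored, and I ignored them.

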